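Put the handpiece care unit back into service

ROBOT

A 6-joint arm with a two-finger parallel gripper is mounted at the origin on a cart in front of the work surface, level with it; the furniture and walls round the work are solid. World frame = base frame: x ahead of the robot, y to its left, z up, the work surface at z = 0. Lengths are in m, angles in rad, forces in N, time in s.
With the tool pointing down it reaches from about 0.25 to 0.8 m from the base axis. Payload 8.5 kg.
Tool frame: the origin (TCP) lies at the very end of the fingers, on their centre line; the grasp point (between the pads) lies 19 mm behind it; z points along the fingers, y is the direction in which the jaws open and shut (so a half turn about z gives the same grasp; the last joint's range is limited). The gripper opens to 85 mm and grips with 20 to 120 N. Pads are 22 mm wide; open, the fingers measure 114 mm over their backs; the gripper's body (76 mm by 85 mm) begins 54 mm behind the grasp point. The pads swing forward as they close: fully open they stand 13 mm farther back than shut.
Start: joints at [1.275, 0.238, -0.013, 1.319, 0, 1.571], TCP at [0.153, 0.502, 0.231] pointing down, gripper open.
Joint ranges: [-2.66, 2.66], [-1.03, 1.9], [-1.14, 1.46], [-1.82, 2.27], [-1.45, 1.34], [-3.14, 3.14]. Speed limits (rad/s): [2.22, 2.22, 2.79, 3.14, 3.14, 3.14].

INTERFACE

Orientations are given as a unit quaternion [x, y, z, w].
In Python, from station import env gives the robot as it stands.
- The arm moves only by the shell command python3 -m creep 'ROWS' [OPENING] [FORCE]. ROWS is JSON, a list of rows, each an object of numbers: "dx", "dy", "dz": the shift along the tool's x, y, z normalised to -1 to 1, where 1 is 0.15 m; "rx", "ry", "rz": the turn, a rotation vector about the tool's x, y, z normalised to -1 to 1, where 1 is 10 degrees. A call has 1 to 5 rows; each row shifts and turns the commanded pose from where the row before left it, along the tool's axes as they then stand; what a row does not reach is not made up. A row lasts 1/8 s, in which the tool goes at most 62.5 mm and 10.7 degrees, less where a joint would pass 70% of its speed; a pose out of reach is approached as far as the arm can. A call with a number of a shift or a turn outside -1 to 1 is refused whole. A call with a gripper value outside its range is refused whole. OPENING is the closure, from 0 (fully open) to 1 (shut), set as the call begins (- or left out, the last holds). The fingers move at their own pace and stop on an object; FORCE is the grip in N (left out, the last holds). Time passes only in rows, so rows that do not move let the fingers close. It gives the time, the measured TCP pose, the force and the opening at its end, in the units of the state.
- env.sense(): the state, without advancing time (a new reading comes with each control period).
- env.capture(name): name is "scene" or "top" or "wrist"; returns the picture (480x640x3 uint8, red, green, blue); there is no depth.
- env.calibration(name): a dict with "fx", "fy", "cx", "cy" (pixels), "k1" (the pictures are not rectified: a ray, as slopes to the right and down, at radius r is drawn at 1 + k1 r^2 times it, then the intrinsics apply), "position" and "orientation" of the camera in the world. Camera axes: x right, y down, z forward; pixel columns grow to the right and rows downward; lengths in m; the calibration is good to about 2 mm. A picture is of the moment at which its call begins: read the wrist's pose just before it. calibration takes no time and is no camera call; for the wrist camera it gives the pose at the moment of the call.
- env.sign_off(): hands the job in, once; it reports no verdict.
Trained networks look in the newest picture that a camera, given by its name, has taken for a name from the list of things; names that differ only in an ending like _2 or _b are one class to them, and where a whole thing is asked for, a point or a joint stands for the part that bears it (a point fixed in the world has none). Each returns a list of dicts, best first, with "score" (0 to 1); they miss things now and then, are a little off and sometimes report something else, mostly with a low value. They report only what shows in the picture. A call takes as long as a camera call. They do not tell look-alikes from the thing itself.
- env.look_for(name, camera): "at" ([column, row] in pixels, amid what is visible of it).
The state is a dict: "t": time; "joint_positions": joint angles; "joint_vel": joint speeds; "joint_torque": joint torques, N m; "eef_pos": TCP position; "tool_rot": TCP orientation; "ft_force": force on the tool from outside, world axes, zero at the start; "wrist_torque": the same for the moment, N m; "width": finger opening in m.
Only numpy, scipy, OpenCV 4.12 (cv2) and the standard library are available. Lean on these libraries where they do the work, as an engineer would, in place of code of your own. Each camera call takes 0.05 s, during which the arm holds its last target.

TASK

Put the handpiece care unit back into service: press every filter cartridge lying on the trolley fully home, flush, in the recess framed in the colour of its tab, and with the flat screwdriver turn the slotted selector a quarter turn clockwise to its stop (slot towards the green mark). Only when all that is done, open the air valve: unscrew its black knob anticlockwise, following it as it rises, until it stops. Leave the screwdriver standing in its stand, do not turn the selector with the fingers, and do not disturb the jar, the glass dish or the gauze carton.

Things in the scene. Friction and masses are not known exactly. Their poses are not given: they have to be found in the camera images.
- unit: handpiece care unit, a fixed white console 205 (x) x 230 (y) x 45 mm high; origin at the middle of its underside, x to its rear, y to its left, z up. In front a row of four recesses; behind them the slotted selector (left; its collar's top 10 mm above the deck) and the black valve knob (right; up to 62 mm above the deck)
- selector (a joint): slotted steel disc, 38 mm across, flush in a black 58 mm square collar. 0: slot along the unit's y (red mark); grows clockwise seen from above to the stop at 1.571: slot along the unit's x (green mark). Slot 5.5 mm wide, 21 mm long, closed ends, 8 mm deep, centred on the axis. Stiff (0.05 N m), stays where left; it lags the blade, which has about 8 degrees of play in the slot
- selector_top (a point): the middle of the selector's top face (mouth of the slot), 55 mm above the trolley; axes as the unit's (they do not turn with the disc)
- valve_knob (a joint): black fluted knob of the rising-stem air valve. Grows as it turns anticlockwise seen from above: 0 screwed right down (shut), 8.0 rad at the stop (fully open, about one and a quarter turns). It rises 1.6 mm per radian (12.8 mm in all), turns stiffly (0.06 N m) and stays where it is left
- knob_grip (a point): the middle of the valve knob, on its axis half-way up its gripping band; rises with the knob. The knob is 39 mm in diameter and 27 mm high, its top 13 mm above this point, its underside 14 mm below; the brass bonnet under it is 28 mm wide and starts 4 mm below the underside of the shut knob. z up
- stand_mouth (a point): the middle of the top of the fixed grey screwdriver stand, a block 64 x 64 x 60 mm high; a square hole 21 mm wide and 56 mm deep goes down from here; axes as the stand's, z up
- driver_handle (a point): middle of the handle of the flat screwdriver (90 g) standing blade down in the stand, 83 mm above the blade tip. Square metal handle (black inlays) 22 x 22 mm, 50 mm high, flat sides square to this point's x and y, with a 3 mm black cap. z runs up the handle, away from the blade; the blade is wide along x
- driver_tip (a point): the blade tip of the screwdriver, in the middle of its edge; blade 16 mm wide (along x), 3.5 mm thick (y), 14 mm high, then a shank 8 mm thick, then from 50 to 58 mm above the tip a black bolster 32 mm across which rests on the stand's top; axes as the handle's
- cotton_jar: clear jar with cotton rolls, 72 mm across, 96 mm high, a bystander; origin at the middle of its underside
- dappen_dish: small glass dish, 33 mm across, 26 mm high, a bystander; origin at the middle of its underside
- gauze_packet: flat white and green carton, 86 x 85 x 19 mm, a bystander; origin at the middle of its underside
- recess_blue (a point): the middle of the mouth, level with the deck, of the recess with the blue frame (number 1 of 4 from the left, 50 mm apart); opening 29 (x) x 39 (y) mm; axes as the unit's. Inside, a stiff seat plate 18 mm below the deck slides down to 24 mm when pressed with about 5 N, and stays where pushed
- cartridge_blue (a point): centre, half-way up, of the white cartridge with blue grip tab (may be absent), 50 g, 40 mm high: body 26 (x) x 36 (y) x 24 mm, flat shoulder 4 mm above this point, on it the tab 12 (x) x 26 (y) x 16 mm. Fits either way round, x along the unit's x. Fully home, the shoulder is level with the deck (this point 4 mm below the recess mouth); merely dropped in, it stands 6 mm proud
- recess_yellow (a point): the middle of the mouth, level with the deck, of the recess with the yellow frame (number 2 of 4 from the left, 50 mm apart); opening 29 (x) x 39 (y) mm; axes as the unit's. Inside, a stiff seat plate 18 mm below the deck slides down to 24 mm when pressed with about 5 N, and stays where pushed
- cartridge_yellow (a point): centre, half-way up, of the white cartridge with yellow grip tab (may be absent), 50 g, 40 mm high: body 26 (x) x 36 (y) x 24 mm, flat shoulder 4 mm above this point, on it the tab 12 (x) x 26 (y) x 16 mm. Fits either way round, x along the unit's x. Fully home, the shoulder is level with the deck (this point 4 mm below the recess mouth); merely dropped in, it stands 6 mm proud
- recess_red (a point): the middle of the mouth, level with the deck, of the recess with the red frame (number 3 of 4 from the left, 50 mm apart); opening 29 (x) x 39 (y) mm; axes as the unit's. Inside, a stiff seat plate 18 mm below the deck slides down to 24 mm when pressed with about 5 N, and stays where pushed
- cartridge_red (a point): centre, half-way up, of the white cartridge with red grip tab (may be absent), 50 g, 40 mm high: body 26 (x) x 36 (y) x 24 mm, flat shoulder 4 mm above this point, on it the tab 12 (x) x 26 (y) x 16 mm. Fits either way round, x along the unit's x. Fully home, the shoulder is level with the deck (this point 4 mm below the recess mouth); merely dropped in, it stands 6 mm proud
- recess_green (a point): the middle of the mouth, level with the deck, of the recess with the green frame (number 4 of 4 from the left, 50 mm apart); opening 29 (x) x 39 (y) mm; axes as the unit's. Inside, a stiff seat plate 18 mm below the deck slides down to 24 mm when pressed with about 5 N, and stays where pushed
- cartridge_green (a point): centre, half-way up, of the white cartridge with green grip tab (may be absent), 50 g, 40 mm high: body 26 (x) x 36 (y) x 24 mm, flat shoulder 4 mm above this point, on it the tab 12 (x) x 26 (y) x 16 mm. Fits either way round, x along the unit's x. Fully home, the shoulder is level with the deck (this point 4 mm below the recess mouth); merely dropped in, it stands 6 mm proud
- driver: the screwdriver as a whole; its origin is the blade tip (see the points of its tip and handle)
Things that resemble listed ones, but are neither listed nor needed, are in the scene too. What is shaped like the driver but blue or yellow is not meant.

How it is judged:
On the way, in this order (a step that is already met when the one before it is completed fails the run):
1. every cartridge present is pressed home in the recess of its colour and the selector stands at its quarter-turn stop (horizontal distance between cartridge_blue and recess_blue below 0.005 m and z of cartridge_blue in the frame of recess_blue between -0.008 and -0.002 m and angle between each of cartridge_blue, cartridge_yellow, cartridge_red, cartridge_green's own z axis and vertical below 0.1 rad and horizontal distance between cartridge_yellow and recess_yellow below 0.005 m and z of cartridge_yellow in the frame of recess_yellow between -0.008 and -0.002 m and horizontal distance between cartridge_red and recess_red below 0.005 m and z of cartridge_red in the frame of recess_red between -0.008 and -0.002 m and horizontal distance between cartridge_green and recess_green below 0.005 m and z of cartridge_green in the frame of recess_green between -0.008 and -0.002 m and value of joint selector above 1.4 rad), for 0.2 s.
2. then the air valve is fully open (value of joint valve_knob above 7.5 rad), for 0.2 s.
At the end, for the whole second after the job is handed in: each present cartridge is in the recess of its colour (5 mm, 0.1 rad), shoulder at most 2 mm above the deck; selector at 1.40 rad or more; valve knob at 7.5 rad or more; screwdriver at rest in its stand, within 10 mm of the hole's middle, upright within 0.15 rad, tip at least 44 mm down (all of step 1 and value of joint valve_knob above 7.5 rad and horizontal distance between driver_tip and stand_mouth below 0.01 m and angle between driver_tip's own z axis and vertical below 0.15 rad and z of driver_tip in the frame of stand_mouth below -0.044 m and linear speed of driver below 0.02 m/s and velocity of joint valve_knob below 0.1 rad/s); the robot touches nothing.
It fails at once if a bystander (jar, glass dish, gauze carton) is shifted by more than 3 cm (distance of any of cotton_jar, dappen_dish, gauze_packet from where it was at the start of the episode above 0.03 m).
It fails at once if the fingers turn or press the selector disc (contact force between the fingers and selector above 3 N).
It fails at once if the valve is opened (past 2 rad) before the selector has been turned (value of joint valve_knob above 2 rad and value of joint selector below 1.2 rad).
Of cart_blue, cart_yellow, cart_red, cart_green only 2 to 4 are there at a start; the rules pass over those that are not, and their reading is None.
At some moment in a run one of cart_blue, cart_yellow, cart_red, cart_green may be knocked a few centimetres aside while the robot is not near it.
It also fails if it takes over 210 s, if anything falls off the work surface, if the arm or the gripper's body presses on something with over 40 N, if the wrist force passes 120 N, or if a joint passes its speed limit or range.

## Working session

There is one attempt and no reset: what is moved stays moved. The work goes in short steps, Python scripts to look and compute and a shell command to move; the robot and the scene stay as the last step left them, time stands still between calls to the robot, and variables do not carry over. Pictures are saved under pics/ and viewed, and the job is handed in when it is done.

```bash
ls; mkdir -p pics
cat > h.py <<'E'
import numpy as np, cv2
from scipy.spatial.transform import Rotation as R
from station import env
def snap(cam,fn=None):
    c=env.calibration(cam); im=env.capture(cam)
    if fn: cv2.imwrite('pics/'+fn,im[:,:,::-1])
    return im,c
def ray(c,px):
    K=np.array([[c['fx'],0,c['cx']],[0,c['fy'],c['cy']],[0,0,1]],float)
    q=cv2.undistortPoints(np.array([[px]],float),K,np.array([c['k1'],0,0,0,0]),None,None)[0,0] if False else None
    d=np.array([(px[0]-c['cx'])/c['fx'],(px[1]-c['cy'])/c['fy']]); u=d.copy()
    for _ in range(30): u=d/(1+c['k1']*(u@u))
    v=R.from_quat(c['orientation']).apply([u[0],u[1],1]); return np.array(c['position']),v
def atz(c,px,z):
    p,v=ray(c,px); return p+v*(z-p[2])/v[2]
def proj(c,P):
    q=R.from_quat(c['orientation']).inv().apply(np.array(P)-c['position']); u=q[:2]/q[2]; u=u*(1+c['k1']*(u@u))
    return np.array([u[0]*c['fx']+c['cx'],u[1]*c['fy']+c['cy']])
E
python3 - <<'E'
from h import *
s=env.sense(); print({k:np.round(v,3) for k,v in s.items()})
for n in ['scene','top','wrist']:
    im,c=snap(n,n+'0.png'); print(n,{k:np.round(v,3) for k,v in c.items()})
E
```

```text
pics
{'t': np.float64(0.0), 'joint_positions': array([ 1.275,  0.239, -0.014,  1.319, -0.   ,  1.571]), 'joint_vel': array([ 0.001,  0.   ,  0.   ,  0.001, -0.001, -0.   ]), 'joint_torque': array([ 3.0000e-03, -5.3878e+01,  3.4644e+01,  1.8000e-02,  0.0000e+00,
        0.0000e+00]), 'eef_pos': array([0.153, 0.502, 0.231]), 'tool_rot': array([ 0.147,  0.989, -0.001, -0.   ]), 'ft_force': array([-0.165,  0.593,  0.645]), 'wrist_torque': array([-0.   ,  0.003, -0.022]), 'width': np.float64(0.085)}
scene {'fx': np.float64(544.769), 'fy': np.float64(544.769), 'cx': np.float64(321.209), 'cy': np.float64(237.018), 'k1': np.float64(-0.141), 'position': array([-0.309, -0.682,  0.747]), 'orientation': array([ 0.792, -0.369,  0.216, -0.435])}
top {'fx': np.float64(603.778), 'fy': np.float64(603.778), 'cx': np.float64(316.647), 'cy': np.float64(234.493), 'k1': np.float64(-0.124), 'position': array([ 0.277, -0.026,  1.681]), 'orientation': array([ 0.709, -0.702,  0.057, -0.046])}
wrist {'fx': np.float64(360.834), 'fy': np.float64(360.834), 'cx': np.float64(320.078), 'cy': np.float64(238.629), 'k1': np.float64(-0.003), 'position': array([0.078, 0.524, 0.374]), 'orientation': array([0.794, 0.588, 0.092, 0.124])}
```

View pics/scene0.png

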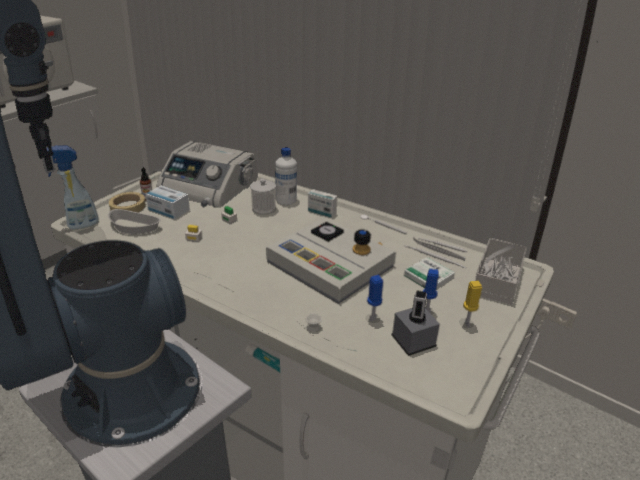

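View pics/top0.png

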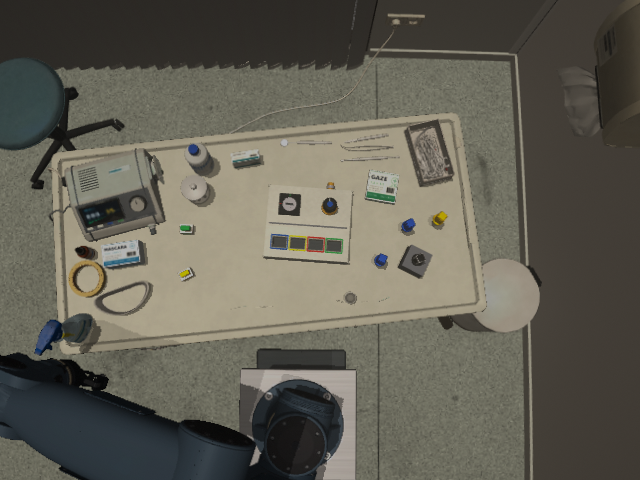

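View pics/wrist0.png

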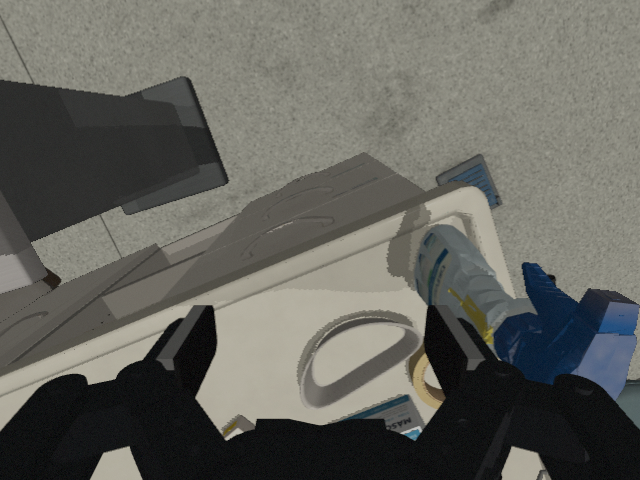

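Run:
```python
from h import *
im,c=snap('top')
cv2.imwrite('pics/topA.png',cv2.resize(im[170:310,160:460,::-1],None,fx=2.6,fy=2.6,interpolation=cv2.INTER_CUBIC))
Z=dict(cartridge_blue=.035,cartridge_yellow=.035,cartridge_red=.035,cartridge_green=.035,driver_handle=.12,driver_tip=.08,selector_top=.055,knob_grip=.09,recess_blue=.045,recess_yellow=.045,recess_red=.045,recess_green=.045,unit=.045,stand_mouth=.06,cotton_jar=.05,dappen_dish=.026,gauze_packet=.019)
for n,z in Z.items():
    for d in env.look_for(n,'top')[:3]: print(n,np.round(d['at'],1),round(d['score'],2),np.round(atz(c,d['at'],z),3))
print(env.sense()['t'])
```

```text
cartridge_yellow [186. 275.] 0.47 [0.401 0.307 0.035]
cartridge_yellow [418.9 260.7] 0.32 [ 0.447 -0.332  0.035]
cartridge_green [378.2 187.6] 0.54 [ 0.652 -0.221  0.035]
driver_handle [382.1 258. ] 0.59 [ 0.445 -0.22   0.12 ]
driver_tip [378.5 257.5] 0.57 [ 0.45  -0.215  0.08 ]
driver_tip [408.  224.4] 0.52 [ 0.541 -0.296  0.08 ]
driver_tip [440.9 217.6] 0.4 [ 0.561 -0.386  0.08 ]
selector_top [311.5 224. ] 0.63 [ 0.543 -0.035  0.055]
selector_top [325.2 203.6] 0.23 [ 0.6   -0.072  0.055]
knob_grip [327.4 204.1] 0.43 [ 0.592 -0.077  0.09 ]
recess_blue [307.2 225.1] 0.59 [ 0.541 -0.023  0.045]
recess_yellow [306.7 221.3] 0.63 [ 0.552 -0.022  0.045]
recess_red [305.  222.3] 0.68 [ 0.549 -0.017  0.045]
recess_green [306.5 223.4] 0.88 [ 0.546 -0.022  0.045]
unit [308.9 224.7] 0.68 [ 0.543 -0.028  0.045]
stand_mouth [410.  263.4] 0.72 [ 0.437 -0.303  0.06 ]
cotton_jar [198.6 191.7] 0.89 [0.631 0.278 0.05 ]
dappen_dish [348.9 296.7] 0.65 [ 0.348 -0.14   0.026]
dappen_dish [412.9 266.1] 0.35 [ 0.433 -0.317  0.026]
gauze_packet [379.4 187.4] 0.57 [ 0.656 -0.226  0.019]
1.05
```

View pics/topA.png

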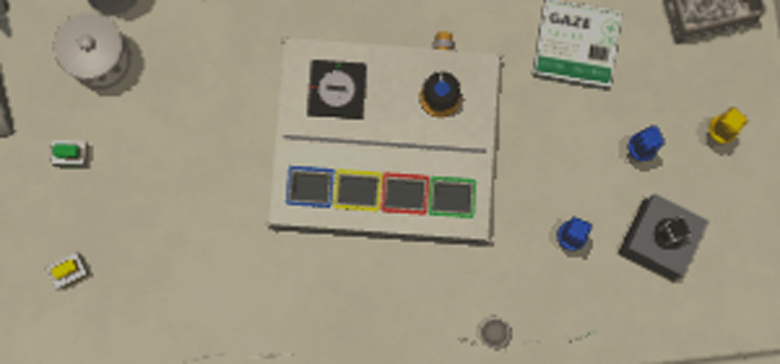

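Run:
```python
from h import *
c=env.calibration('top')
f=lambda x,y:((x+.5)/2.6+160-.5,(y+.5)/2.6+170-.5)
P=dict(cartY=((64,268),.04),cartG=((66,151),.04),rb=((311,187),.045),ry=((358,190),.045),rr=((405,194),.045),rg=((452,197),.045),sel=((338,89),.055),knob=((441,89),.104),drv=((672,228),.121),stand=((663,237),.06),dish=((495,332),.026),jar=((86,40),.1))
W={}
for k,(p,z) in P.items():
    W[k]=atz(c,f(*p),z); print(k,np.round(f(*p),1),np.round(W[k],3))
d=W['rb']-W['rg']; print(np.linalg.norm(d),'unit y-axis angle',np.degrees(np.arctan2(d[1],d[0])))
s=env.sense(); print(R.from_quat(s['tool_rot']).as_matrix().round(3))
```

```text
cartY [184.3 272.8] [0.407 0.311 0.04 ]
cartG [185.1 227.8] [0.531 0.313 0.04 ]
rb [279.3 241.6] [0.495 0.052 0.045]
ry [297.4 242.8] [0.492 0.003 0.045]
rr [315.5 244.3] [ 0.489 -0.047  0.045]
rg [333.5 245.5] [ 0.486 -0.096  0.045]
sel [289.7 203.9] [0.598 0.025 0.055]
knob [329.3 203.9] [ 0.59  -0.082  0.104]
drv [418.2 257.4] [ 0.447 -0.314  0.121]
stand [414.7 260.8] [ 0.444 -0.316  0.06 ]
dish [350.1 297.4] [ 0.346 -0.143  0.026]
jar [192.8 185.1] [0.638 0.285 0.1  ]
0.14853122490679008 unit y-axis angle 86.54974576112106
[[-0.957  0.291 -0.   ]
 [ 0.291  0.957 -0.   ]
 [ 0.    -0.    -1.   ]]
```

```bash
cat >> h.py <<'E'
def goto(x,y,z,yaw=None):
    """shift in tool axes (normalised) and rz needed; yaw: world angle(deg) of jaw axis mod 180"""
    s=env.sense(); M=R.from_quat(s['tool_rot']).as_matrix(); p=np.array(s['eef_pos'])
    jy=np.degrees(np.arctan2(M[1,1],M[0,1]))
    d=M.T@(np.array([x,y,z])-p)/.15
    print('t %.2f'%s['t'],'pos',p.round(4),'yaw %.2f'%jy,'tilt %.2f'%np.degrees(np.arccos(-M[2,2])),'w %.4f'%s['width'],'F',np.round(s['ft_force'],1),'j6 %.2f'%s['joint_positions'][5])
    print('shift',d.round(3),'|mm|',(d*150).round(1))
    if yaw is not None:
        e=(yaw-jy+90)%180-90; print('rz total (x10deg): %.3f'%(-e/10),' alt %.3f'%(-(e-np.sign(e)*180)/10))
E
python3 - <<'E'
from h import *
s=env.sense(); M=R.from_quat(s['tool_rot'])
c=env.calibration('wrist'); C=R.from_quat(c['orientation'])
print(M.inv().apply(np.array(c['position'])-s['eef_pos']).round(4)); print((M.inv()*C).as_matrix().round(3))
goto(.44,.29,.2,0)
E
```

```text
[ 0.0778 -0.0004 -0.1428]
[[ 0.    -0.952 -0.305]
 [ 1.     0.     0.001]
 [-0.001 -0.305  0.952]]
t 1.05 pos [0.153  0.5021 0.2313] yaw 73.05 tilt 0.01 w 0.0855 F [0.5 0.2 0.9] j6 1.57
shift [-2.242 -0.795  0.209] |mm| [-336.4 -119.3   31.3]
rz total (x10deg): 7.305  alt -10.695
```

```bash
python3 -m creep '[{"dx":-0.37,"dy":-0.13},{"dx":-0.37,"dy":-0.13},{"dx":-0.37,"dy":-0.13},{"dx":-0.37,"dy":-0.13},{"dx":-0.37,"dy":-0.13}]' 0.0 60; python3 -m creep '[{"dx":-0.39,"dy":-0.14},{"rz":1},{"rz":1},{"rz":1},{"rz":1}]'; python3 -m creep '[{"rz":1},{"rz":1},{"rz":1},{"rz":0.3},{"rz":0}]'
python3 - <<'E'
from h import *
goto(.44,.29,.2,0)
im,c=snap('wrist','w1.png')
for n in ['cartridge_yellow','cartridge_green','cartridge_red','cartridge_blue']:
    for d in env.look_for(n,'wrist')[:3]: print(n,np.round(d['at'],1),round(d['score'],2),np.round(atz(c,d['at'],.03),3))
E
```

```text
t 1.05 pos [0.153  0.5021 0.2313] yaw 73.05 tilt 0.01 w 0.0855 F [0.5 0.2 0.9] j6 1.57
shift [-2.242 -0.795  0.209] |mm| [-336.4 -119.3   31.3]
rz total (x10deg): 7.305  alt -10.695
cartridge_yellow [233.4 429.5] 0.77 [0.385 0.322 0.03 ]invalid input at $[0]: expected keys dx, dy, dz, rx, ry, rz
invalid input at $[0]: expected keys dx, dy, dz, rx, ry, rz
invalid input at $[0]: expected keys dx, dy, dz, rx, ry, rz
```

View pics/w1.png

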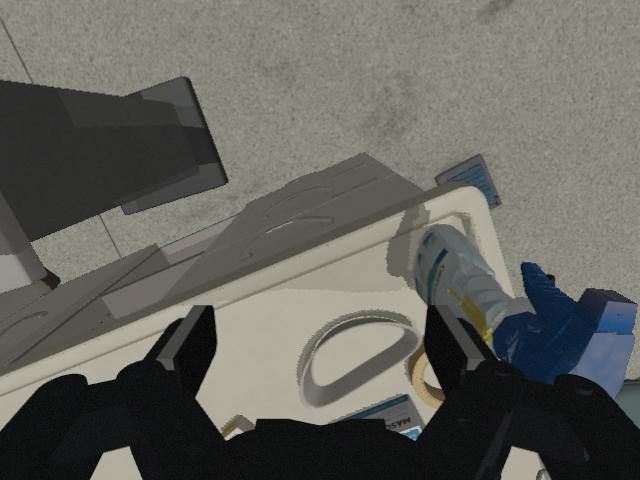

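Nothing moved: every row needs all six keys.

```bash
python3 -m creep '[{"dx":-0.37,"dy":-0.13,"dz":0,"rx":0,"ry":0,"rz":0},{"dx":-0.37,"dy":-0.13,"dz":0,"rx":0,"ry":0,"rz":0},{"dx":-0.37,"dy":-0.13,"dz":0,"rx":0,"ry":0,"rz":0},{"dx":-0.37,"dy":-0.13,"dz":0,"rx":0,"ry":0,"rz":0},{"dx":-0.37,"dy":-0.13,"dz":0,"rx":0,"ry":0,"rz":0}]' 0.0 60
python3 - <<'E'
from h import *
goto(.44,.29,.2,0)
E
```

```text
t: 1.92
eef_pos: [0.3915, 0.3267, 0.2315]
tool_rot: [0.147, 0.989, 0.0, 0.0]
ft_force: [-0.2, 0.5, 0.4]
width: 0.0852
t 1.93 pos [0.3915 0.3267 0.2315] yaw 73.06 tilt 0.03 w 0.0852 F [-0.2  0.5  0.4] j6 0.99
shift [-0.381 -0.14   0.21 ] |mm| [-57.1 -21.   31.5]
rz total (x10deg): 7.306  alt -10.694
```

```bash
python3 -m creep '[{"dx":-0.38,"dy":-0.14,"dz":0,"rx":0,"ry":0,"rz":0},{"dx":0,"dy":0,"dz":0,"rx":0,"ry":0,"rz":1},{"dx":0,"dy":0,"dz":0,"rx":0,"ry":0,"rz":1},{"dx":0,"dy":0,"dz":0,"rx":0,"ry":0,"rz":1},{"dx":0,"dy":0,"dz":0,"rx":0,"ry":0,"rz":1}]' ; python3 -m creep '[{"dx":0,"dy":0,"dz":0,"rx":0,"ry":0,"rz":1},{"dx":0,"dy":0,"dz":0,"rx":0,"ry":0,"rz":0},{"dx":0,"dy":0,"dz":0,"rx":0,"ry":0,"rz":0}]'
python3 - <<'E'
from h import *
goto(.44,.29,.2,0)
im,c=snap('wrist','w1.png')
for n in ['cartridge_yellow','cartridge_green','cartridge_red','cartridge_blue']:
    for d in env.look_for(n,'wrist')[:3]: print(n,np.round(d['at'],1),round(d['score'],2),np.round(atz(c,d['at'],.03),3))
E
```

```text
t: 2.55
eef_pos: [0.4386, 0.2912, 0.2313]
tool_rot: [0.479, 0.878, -0.0, -0.0]
ft_force: [-0.1, -0.2, -0.3]
width: 0.0853
t: 2.92
eef_pos: [0.4385, 0.2913, 0.2313]
tool_rot: [0.55, 0.835, -0.0, 0.0]
ft_force: [0.3, -0.0, -0.4]
width: 0.0856
t 2.92 pos [0.4385 0.2913 0.2313] yaw 23.27 tilt 0.00 w 0.0856 F [ 0.3 -0.  -0.4] j6 1.75
shift [-0.012  0.006  0.209] |mm| [-1.8  0.9 31.3]
rz total (x10deg): 2.327  alt -15.673
cartridge_yellow [299.  171.2] 0.76 [0.407 0.315 0.03 ]
cartridge_yellow [308.1 402.2] 0.71 [0.518 0.071 0.03 ]
```

View pics/w1.png

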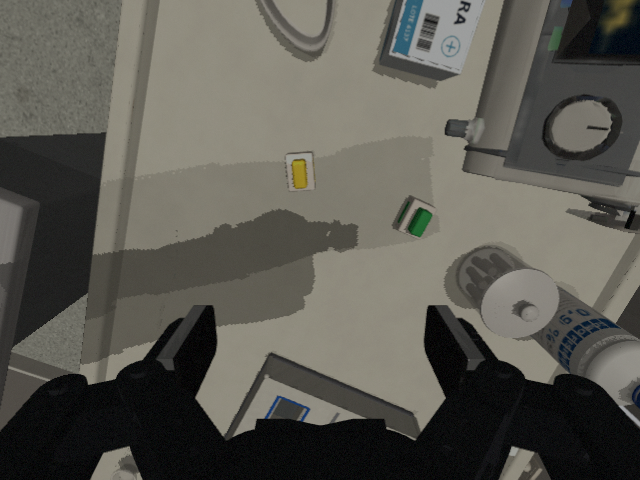

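```bash
cat >> h.py <<'E'
from scipy.optimize import minimize
HUE=dict(yellow=(20,35),green=(50,85),red=(0,8),blue=(100,125))
def boxpts(x,y,yaw,sx,sy,z0,z1):
    a=np.radians(yaw); ca,sa=np.cos(a),np.sin(a); P=[]
    for i in(-.5,.5):
        for j in(-.5,.5):
            for z in(z0,z1): P.append([x+ca*i*sx-sa*j*sy,y+sa*i*sx+ca*j*sy,z])
    return P
def colmask(im,col,px,rad=40):
    h=cv2.cvtColor(im,cv2.COLOR_RGB2HSV); lo,hi=HUE[col]
    m=((h[...,0]>=lo)&(h[...,0]<=hi)&(h[...,1]>110)&(h[...,2]>40)).astype(np.uint8)
    k=np.zeros_like(m); cv2.circle(k,(int(px[0]),int(px[1])),rad,1,-1); m*=k
    n,l,st,ce=cv2.connectedComponentsWithStats(m)
    if n<2: return None
    i=1+np.argmax(st[1:,4]); return (l==i).astype(np.uint8)
def fittab(im,c,col,px,zb=0.,yaw0=0,rad=40):
    m=colmask(im,col,px,rad); ys,xs=np.nonzero(m); S=8
    x0,y0,x1,y1=xs.min()-8,ys.min()-8,xs.max()+9,ys.max()+9
    M=cv2.resize(m[y0:y1,x0:x1],None,fx=S,fy=S,interpolation=cv2.INTER_NEAREST).astype(float); M=cv2.GaussianBlur(M,(0,0),S*.7)
    def cost(v):
        P=np.array([proj(c,p) for p in boxpts(v[0],v[1],v[2]*1000,.012,.026,zb+.024,zb+.040)])
        H=cv2.convexHull((((P+.5-[x0,y0])*S*16).round()).astype(np.int32)); A=np.zeros(M.shape,np.uint8); cv2.fillConvexPoly(A,H,1,shift=4)
        A=cv2.GaussianBlur(A.astype(float),(0,0),S*.7); return ((A-M)**2).sum()/S/S
    g=atz(c,(xs.mean(),ys.mean()),zb+.034); best=None
    for y in (np.arange(-90,90,20) if yaw0 is None else [yaw0]):
        r=minimize(cost,[g[0],g[1],y/1000],method='Nelder-Mead',options=dict(initial_simplex=[[g[0],g[1],y/1000],[g[0]+.003,g[1],y/1000],[g[0],g[1]+.003,y/1000],[g[0],g[1],(y+15)/1000]],xatol=1e-5,fatol=.01))
        if best is None or r.fun<best.fun: best=r
    v=best.x; print(col,'pix',(xs.mean().round(1),ys.mean().round(1)),'n',len(xs),'xy',v[:2].round(4),'xaxis yaw %.1f'%((v[2]*1000+90)%180-90),'cost %.1f'%best.fun); return v
E
python3 - <<'E'
from h import *
im=cv2.imread('pics/w1.png')[:,:,::-1].copy(); c=env.calibration('wrist')
fittab(im,c,'yellow',(300,173),yaw0=None); fittab(im,c,'green',(420,222),yaw0=None)
E
```

```text
yellow pix (np.float64(299.2), np.float64(173.5)) n 391 xy [0.4075 0.3139] xaxis yaw 27.1 cost 10.7
green pix (np.float64(419.4), np.float64(222.0)) n 397 xy [0.5335 0.3163] xaxis yaw -3.1 cost 42.7
```

```bash
python3 -m creep '[{"dx":0,"dy":0,"dz":0,"rx":0,"ry":0,"rz":-0.38},{"dx":0,"dy":0,"dz":0,"rx":0,"ry":0,"rz":0}]' 0.5
python3 - <<'E'
from h import *
goto(.4075,.3139,.1,27.1)
E
```

```text
t: 3.42
eef_pos: [0.4384, 0.2913, 0.2313]
tool_rot: [0.524, 0.852, -0.0, 0.0]
ft_force: [-0.4, 1.0, -0.6]
width: 0.0518
t 3.42 pos [0.4384 0.2913 0.2313] yaw 26.86 tilt 0.01 w 0.0518 F [-0.4  1.  -0.6] j6 1.69
shift [ 0.228 -0.116  0.875] |mm| [ 34.2 -17.4 131.3]
rz total (x10deg): -0.024  alt 17.976
```

```bash
python3 -m creep '[{"dx":0.08,"dy":-0.04,"dz":0.3,"rx":0,"ry":0,"rz":0},{"dx":0.08,"dy":-0.04,"dz":0.3,"rx":0,"ry":0,"rz":0},{"dx":0.07,"dy":-0.036,"dz":0.275,"rx":0,"ry":0,"rz":0},{"dx":0,"dy":0,"dz":0,"rx":0,"ry":0,"rz":0}]'
python3 - <<'E'
from h import *
im,c=snap('wrist','w2.png')
v=fittab(im,c,'yellow',proj(c,[.4075,.3139,.04]),yaw0=27)
goto(v[0],v[1],.028,v[2]*1000)
E
```

```text
t: 3.92
eef_pos: [0.4052, 0.3132, 0.0979]
tool_rot: [0.524, 0.852, -0.003, -0.001]
ft_force: [-0.4, -0.6, 0.0]
width: 0.0426
yellow pix (np.float64(325.1), np.float64(257.1)) n 959 xy [0.408  0.3137] xaxis yaw 27.6 cost 27.9
t 3.98 pos [0.4068 0.3139 0.0999] yaw 26.85 tilt 0.12 w 0.0424 F [1.  0.9 0.8] j6 1.76
shift [-0.005  0.007  0.479] |mm| [-0.7  1.1 71.9]
rz total (x10deg): -0.071  alt 17.929
```

View pics/w2.png

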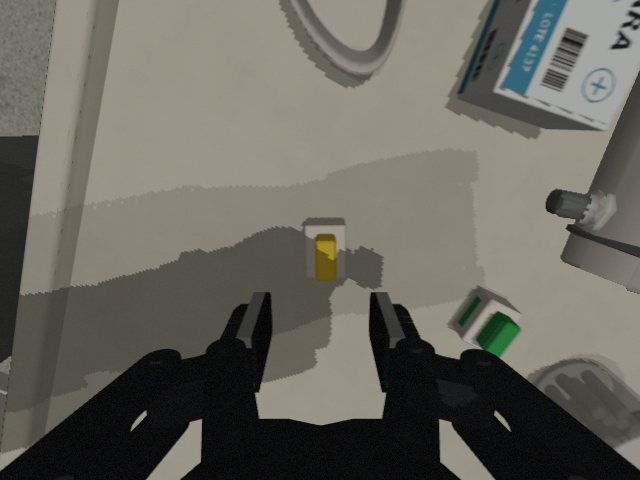

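```bash
python3 -m creep '[{"dx":-0.005,"dy":0.007,"dz":0.24,"rx":0,"ry":0,"rz":-0.07},{"dx":0,"dy":0,"dz":0.2,"rx":0,"ry":0,"rz":0},{"dx":0,"dy":0,"dz":0.047,"rx":0,"ry":0,"rz":0},{"dx":0,"dy":0,"dz":0,"rx":0,"ry":0,"rz":0}]'; python3 -m creep '[{"dx":0,"dy":0,"dz":0,"rx":0,"ry":0,"rz":0},{"dx":0,"dy":0,"dz":0,"rx":0,"ry":0,"rz":0},{"dx":0,"dy":0,"dz":0,"rx":0,"ry":0,"rz":0},{"dx":0,"dy":0,"dz":0,"rx":0,"ry":0,"rz":0}]' 1 60
python3 - <<'E'
from h import *
im,c=snap('wrist','w3.png')
goto(.408,.3137,.028,27)
E
```

```text
t: 4.47
eef_pos: [0.4097, 0.3144, 0.0283]
tool_rot: [0.519, 0.855, 0.001, 0.0]
ft_force: [1.1, 0.1, -0.5]
width: 0.043
t: 4.97
eef_pos: [0.4093, 0.3145, 0.0282]
tool_rot: [0.518, 0.855, 0.001, 0.0]
ft_force: [-0.3, -1.1, 7.2]
width: 0.0098
t 5.03 pos [0.4093 0.3145 0.0282] yaw 27.55 tilt 0.12 w 0.0104 F [-1.2 -0.8  6.8] j6 1.75
shift [-0.001 -0.01   0.001] |mm| [-0.1 -1.5  0.2]
rz total (x10deg): 0.055  alt -17.945
```

View pics/w3.png

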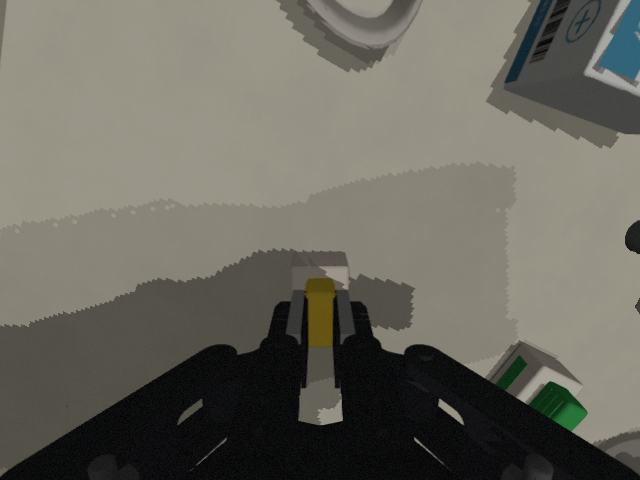

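```bash
python3 -m creep '[{"dx":0,"dy":0,"dz":-0.3,"rx":0,"ry":0,"rz":0},{"dx":0,"dy":0,"dz":-0.4,"rx":0,"ry":0,"rz":1},{"dx":0,"dy":0,"dz":-0.1,"rx":0,"ry":0,"rz":1},{"dx":0,"dy":0,"dz":0,"rx":0,"ry":0,"rz":1},{"dx":0,"dy":0,"dz":0,"rx":0,"ry":0,"rz":0.1}]'
python3 - <<'E'
from h import *
goto(.49,.06,.15,-3.45)
E
```

```text
t: 5.65
eef_pos: [0.4087, 0.3141, 0.1476]
tool_rot: [0.728, 0.686, 0.0, 0.0]
ft_force: [0.1, 0.8, -1.6]
width: 0.0102
t 5.65 pos [0.4087 0.3141 0.1476] yaw -3.43 tilt 0.05 w 0.0102 F [ 0.1  0.8 -1.6] j6 2.29
shift [-1.658  0.642 -0.017] |mm| [-248.7   96.4   -2.5]
rz total (x10deg): 0.002  alt -17.998
```

```bash
python3 -m creep '[{"dx":-0.33,"dy":0.13,"dz":0,"rx":0,"ry":0,"rz":0},{"dx":-0.33,"dy":0.13,"dz":0,"rx":0,"ry":0,"rz":0},{"dx":-0.33,"dy":0.13,"dz":0,"rx":0,"ry":0,"rz":0},{"dx":-0.33,"dy":0.13,"dz":0,"rx":0,"ry":0,"rz":0},{"dx":-0.33,"dy":0.12,"dz":0,"rx":0,"ry":0,"rz":0}]'; python3 -m creep '[{"dx":0,"dy":0,"dz":0,"rx":0,"ry":0,"rz":0},{"dx":0,"dy":0,"dz":0,"rx":0,"ry":0,"rz":0}]';python3 - <<'E'
from h import *
goto(.492,.003,.15,-3.45)
im,c=snap('wrist','w4.png')
for n,p in dict(b=(.495,.052),y=(.492,.003),r=(.489,-.047),g=(.486,-.096)).items(): print(n,proj(c,[*p,.045]).round(1))
E
```

```text
t: 6.28
eef_pos: [0.4898, 0.0595, 0.1469]
tool_rot: [0.727, 0.687, -0.0, -0.0]
ft_force: [0.1, 0.5, -0.6]
width: 0.0101
t: 6.52
eef_pos: [0.4893, 0.0611, 0.1468]
tool_rot: [0.728, 0.686, -0.0, -0.0]
ft_force: [-0.2, 0.2, -0.5]
width: 0.0103
t 6.53 pos [0.4893 0.0611 0.1468] yaw -3.38 tilt 0.04 w 0.0103 F [-0.2  0.2 -0.5] j6 1.75
shift [-0.386  0.041 -0.021] |mm| [-57.9   6.1  -3.2]
rz total (x10deg): 0.007  alt -17.993
b [328.6 249.8]
y [328.  310.7]
r [327.5 366.3]
g [327.  415.4]
```

View pics/w4.png

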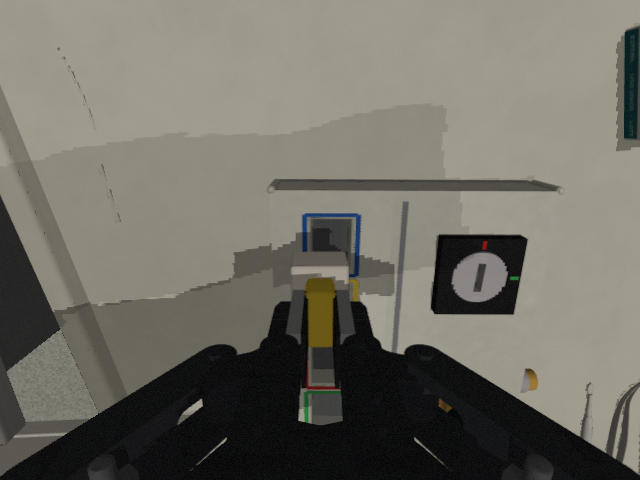

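```bash
cat >> h.py <<'E'
def ortho(im,c,x0,x1,y0,y1,z,mm=0.25):
    """rows: x decreasing (top= far x1), cols: y decreasing (left=+y)"""
    xs=np.arange(x1,x0,-mm/1000); ys=np.arange(y1,y0,-mm/1000)
    X,Y=np.meshgrid(xs,ys,indexing='ij'); P=np.stack([X,Y,np.full_like(X,z)],-1).reshape(-1,3)
    q=R.from_quat(c['orientation']).inv().apply(P-c['position']); u=q[:,:2]/q[:,2:]; u=u*(1+c['k1']*(u**2).sum(1,keepdims=True))
    mx=(u[:,0]*c['fx']+c['cx']).reshape(X.shape).astype(np.float32); my=(u[:,1]*c['fy']+c['cy']).reshape(X.shape).astype(np.float32)
    return cv2.remap(im,mx,my,cv2.INTER_LINEAR)
E
python3 - <<'E'
from h import *
im=cv2.imread('pics/w4.png')[:,:,::-1].copy(); c=env.calibration('wrist')
o=ortho(im,c,.46,.65,-.03,.12,.045,.25)
cv2.imwrite('pics/o4.png',o[:,:,::-1])
E
```

```text
(no output)
```

View pics/o4.png

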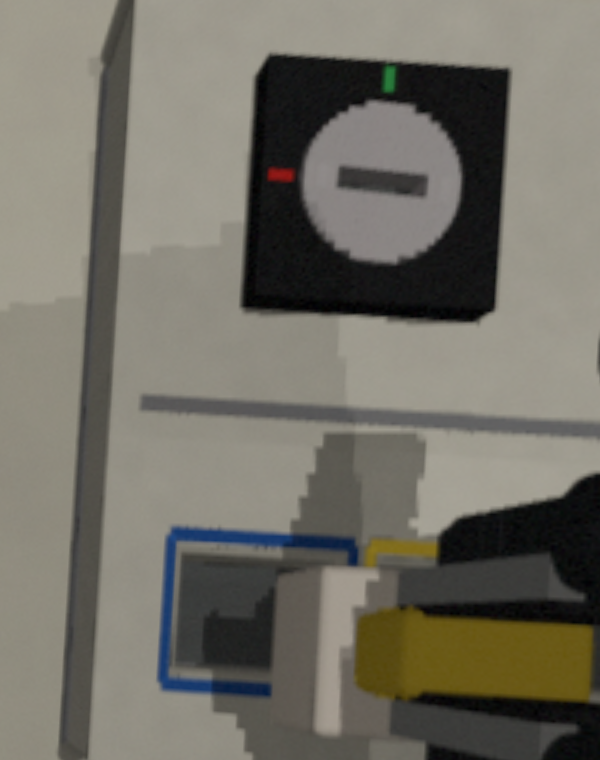

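Run:
```python
from h import *
im=cv2.imread('pics/w4.png')[:,:,::-1].copy(); c=env.calibration('wrist'); s=env.sense()
M=R.from_quat(s['tool_rot']).as_matrix(); p=np.array(s['eef_pos'])
o=ortho(im,c,.56,.64,-.015,.075,.055,.15); cv2.imwrite('pics/o4s.png',o[:,:,::-1])
# held cartridge: shoulder 1mm below tip assumed; draw model with offset 0
v=cv2.resize(im[230:340,270:370,::-1],None,fx=6,fy=6,interpolation=cv2.INTER_NEAREST)
def T(x,y,z): return ((proj(c,p+M@np.array([x,y,z]))-[270,230]+.5)*6).astype(int)
gap=.0042-.0  # TCP z .0282 vs shoulder .024 -> 4.2mm
for hx,hy,z0,z1,col in((.018,.013,gap,gap+.024,(0,0,255)),(.013,.006,gap-.016,gap,(255,0,0))):
    for z in(z0,z1):
        q=np.array([T(a*hx,b*hy,z) for a,b in((-1,-1),(1,-1),(1,1),(-1,1))]); cv2.polylines(v,[q],True,col,1)
cv2.imwrite('pics/v4.png',v)
```

```text
(no output)
```

View pics/v4.png

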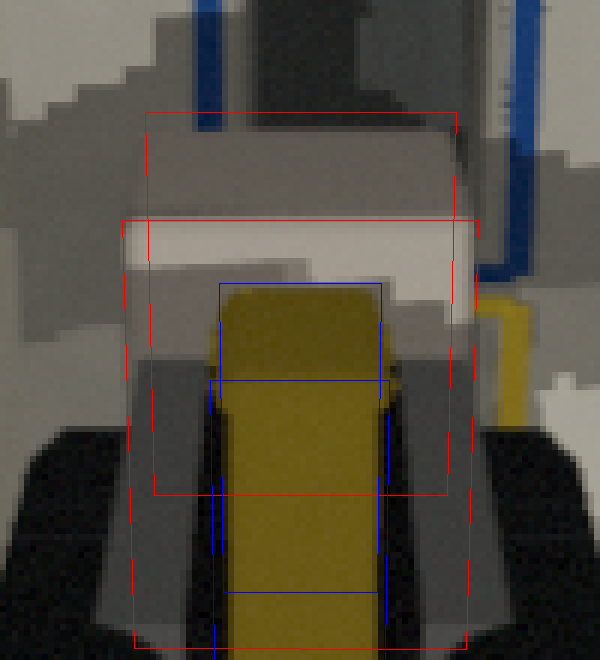

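View pics/o4s.png

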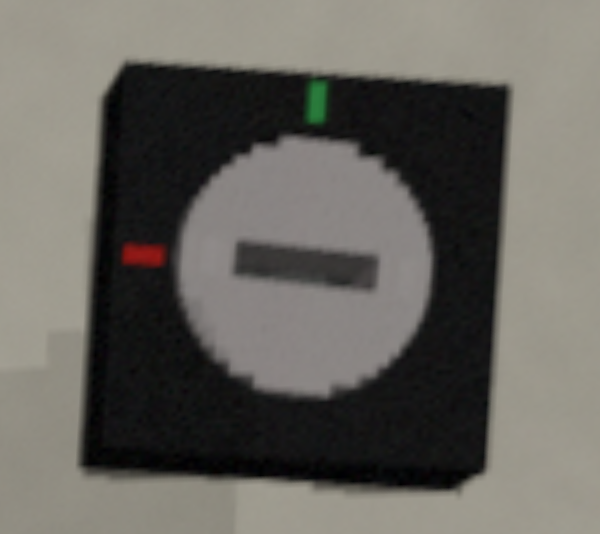

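```bash
python3 - <<'E'
from h import *
goto(.4934,.0055,.087,-3.6)
E
python3 -m creep '[{"dx":-0.18,"dy":0.026,"dz":0,"rx":0,"ry":0,"rz":0},{"dx":-0.185,"dy":0.025,"dz":0.2,"rx":0,"ry":0,"rz":0.02},{"dx":0,"dy":0,"dz":0.2,"rx":0,"ry":0,"rz":0},{"dx":0,"dy":0,"dz":0,"rx":0,"ry":0,"rz":0},{"dx":0,"dy":0,"dz":0,"rx":0,"ry":0,"rz":0}]'
python3 - <<'E'
from h import *
goto(.4934,.0055,.087,-3.6)
im,c=snap('wrist','w5.png')
o=ortho(im,c,.44,.56,-.07,.08,.045,.25)
cv2.imwrite('pics/o5.png',o[:,:,::-1])
E
```

```text
t 6.58 pos [0.4892 0.0617 0.1468] yaw -3.33 tilt 0.04 w 0.0101 F [ 0.   0.8 -0.6] j6 1.75
shift [-0.373  0.05   0.399] |mm| [-55.9   7.5  59.8]
rz total (x10deg): 0.027  alt -17.973
t: 7.2
eef_pos: [0.4943, 0.0071, 0.0879]
tool_rot: [0.729, 0.685, 0.0, 0.0]
ft_force: [0.1, 0.1, -0.6]
width: 0.0105
t 7.20 pos [0.4943 0.0071 0.0879] yaw -3.53 tilt 0.04 w 0.0105 F [ 0.1  0.1 -0.6] j6 1.65
shift [-0.011 -0.005  0.006] |mm| [-1.6 -0.8  0.9]
rz total (x10deg): 0.007  alt -17.993
```

View pics/o5.png

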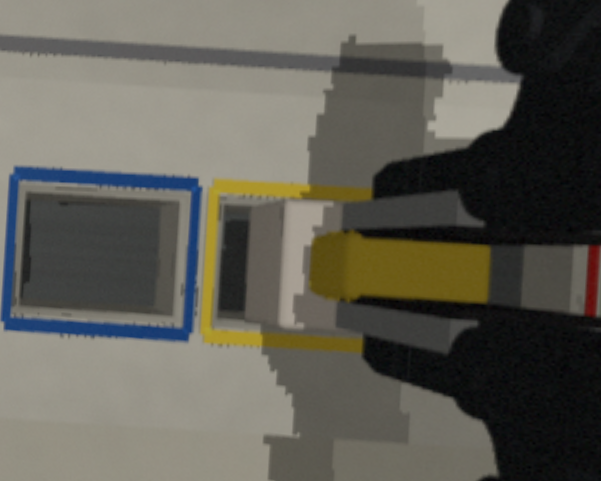

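```bash
python3 -m creep '[{"dx":-0.012,"dy":-0.008,"dz":0,"rx":0,"ry":0,"rz":0.02},{"dx":0,"dy":0,"dz":0.05,"rx":0,"ry":0,"rz":0},{"dx":0,"dy":0,"dz":0.05,"rx":0,"ry":0,"rz":0},{"dx":0,"dy":0,"dz":0.05,"rx":0,"ry":0,"rz":0},{"dx":0,"dy":0,"dz":0,"rx":0,"ry":0,"rz":0}]'
python3 - <<'E'
from h import *
goto(.4932,.0052,.055,-3.8)
E
```

```text
t: 7.88
eef_pos: [0.4924, 0.0043, 0.0638]
tool_rot: [0.73, 0.683, -0.0, -0.0]
ft_force: [0.6, 0.5, -0.4]
width: 0.0104
t 7.88 pos [0.4924 0.0043 0.0638] yaw -3.85 tilt 0.05 w 0.0104 F [ 0.6  0.5 -0.4] j6 1.65
shift [0.006 0.005 0.059] |mm| [1.  0.7 8.8]
rz total (x10deg): -0.005  alt 17.995
```

```bash
python3 -m creep '[{"dx":0.004,"dy":0.004,"dz":0.03,"rx":0,"ry":0,"rz":0},{"dx":0,"dy":0,"dz":0.03,"rx":0,"ry":0,"rz":0},{"dx":0,"dy":0,"dz":0.02,"rx":0,"ry":0,"rz":0},{"dx":0,"dy":0,"dz":0.02,"rx":0,"ry":0,"rz":0},{"dx":0,"dy":0,"dz":0,"rx":0,"ry":0,"rz":0}]'
python3 - <<'E'
from h import *
goto(.4932,.0052,.049,-3.8)
E
```

```text
t: 8.5
eef_pos: [0.4932, 0.0049, 0.0493]
tool_rot: [0.73, 0.683, -0.0, -0.0]
ft_force: [-0.3, -0.1, 0.1]
width: 0.0101
t 8.50 pos [0.4932 0.0049 0.0493] yaw -3.85 tilt 0.01 w 0.0101 F [-0.3 -0.1  0.1] j6 1.65
shift [ 0.002 -0.     0.002] |mm| [ 0.3 -0.   0.3]
rz total (x10deg): -0.005  alt 17.995
```

```bash
for i in 1; do python3 -m creep '[{"dx":0,"dy":0,"dz":0.01,"rx":0,"ry":0,"rz":0},{"dx":0,"dy":0,"dz":0,"rx":0,"ry":0,"rz":0}]'; done; python3 -m creep '[{"dx":0,"dy":0,"dz":0.01,"rx":0,"ry":0,"rz":0},{"dx":0,"dy":0,"dz":0,"rx":0,"ry":0,"rz":0}]'
```

```text
t: 8.75
eef_pos: [0.4932, 0.0049, 0.049]
tool_rot: [0.73, 0.683, 0.0, 0.0]
ft_force: [-4.7, 0.2, 15.7]
width: 0.0099
t: 9.0
eef_pos: [0.4934, 0.0049, 0.0488]
tool_rot: [0.73, 0.683, 0.001, 0.001]
ft_force: [-10.0, 0.0, 32.2]
width: 0.01
```

```bash
python3 -m creep '[{"dx":0,"dy":0,"dz":-0.02,"rx":0,"ry":0,"rz":0},{"dx":0,"dy":0,"dz":0,"rx":0,"ry":0,"rz":0},{"dx":0,"dy":0,"dz":0,"rx":0,"ry":0,"rz":0}]' 0.5; python3 -m creep '[{"dx":0,"dy":0,"dz":-0.3,"rx":0,"ry":0,"rz":0},{"dx":0.2,"dy":0,"dz":-0.35,"rx":0,"ry":0,"rz":0},{"dx":0.2,"dy":0,"dz":0,"rx":0,"ry":0,"rz":0},{"dx":0,"dy":0,"dz":0,"rx":0,"ry":0,"rz":0},{"dx":0,"dy":0,"dz":0,"rx":0,"ry":0,"rz":0}]'
python3 - <<'E'
from h import *
goto(.5335,.3163,.15,-3.1)
im,c=snap('wrist','w6.png')
o=ortho(im,c,.44,.66,-.14,.11,.045,.35)
cv2.imwrite('pics/o6.png',o[:,:,::-1])
E
```

```text
t: 9.38
eef_pos: [0.4931, 0.0049, 0.0492]
tool_rot: [0.73, 0.683, -0.0, -0.0]
ft_force: [0.3, 0.2, 0.6]
width: 0.0431
t: 10.0
eef_pos: [0.4967, 0.0645, 0.1463]
tool_rot: [0.73, 0.683, -0.001, -0.0]
ft_force: [-0.0, -0.0, -0.3]
width: 0.0427
t 10.00 pos [0.4967 0.0645 0.1463] yaw -3.82 tilt 0.09 w 0.0427 F [-0.  -0.  -0.3] j6 1.77
shift [ 1.692  0.133 -0.026] |mm| [253.7  19.9  -3.9]
rz total (x10deg): -0.072  alt 17.928
```

View pics/o6.png

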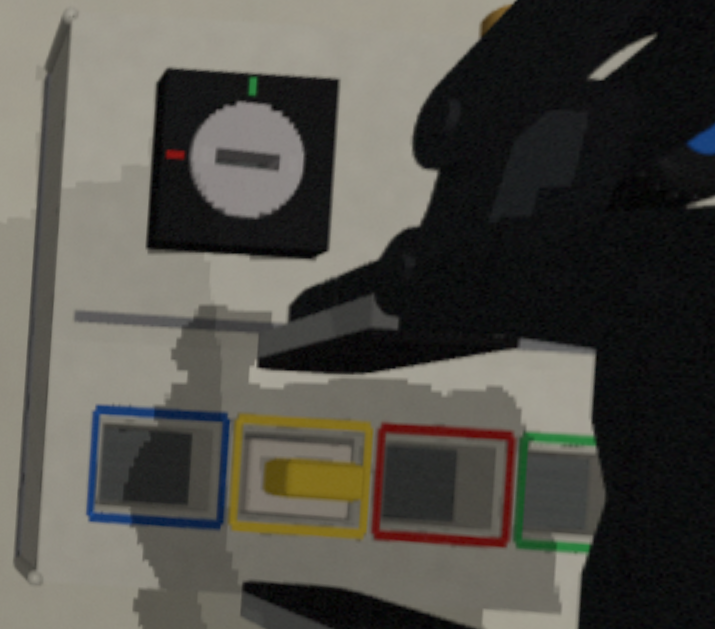

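View pics/w6.png

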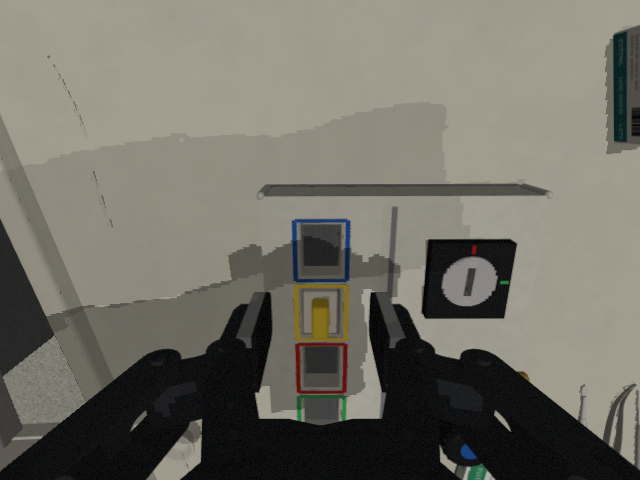

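```bash
python3 -m creep '[{"dx":0.34,"dy":0.027,"dz":0,"rx":0,"ry":0,"rz":0},{"dx":0.34,"dy":0.027,"dz":0,"rx":0,"ry":0,"rz":0},{"dx":0.34,"dy":0.027,"dz":0,"rx":0,"ry":0,"rz":0},{"dx":0.34,"dy":0.027,"dz":0,"rx":0,"ry":0,"rz":0},{"dx":0.33,"dy":0.025,"dz":0,"rx":0,"ry":0,"rz":-0.07}]' 0.62; python3 -m creep '[{"dx":0,"dy":0,"dz":0.15,"rx":0,"ry":0,"rz":0},{"dx":0,"dy":0,"dz":0.15,"rx":0,"ry":0,"rz":0},{"dx":0,"dy":0,"dz":0,"rx":0,"ry":0,"rz":0},{"dx":0,"dy":0,"dz":0,"rx":0,"ry":0,"rz":0}]'
python3 - <<'E'
from h import *
im,c=snap('wrist','w7.png')
v=fittab(im,c,'green',proj(c,[.5335,.3163,.04]),yaw0=-3,rad=80)
goto(v[0],v[1],.028,v[2]*1000)
E
```

```text
t: 10.68
eef_pos: [0.5344, 0.3169, 0.1463]
tool_rot: [0.727, 0.687, -0.001, 0.0]
ft_force: [0.9, -0.1, 0.6]
width: 0.0328
t: 11.18
eef_pos: [0.5347, 0.3158, 0.1025]
tool_rot: [0.727, 0.687, 0.0, 0.0]
ft_force: [0.3, 0.6, -0.2]
width: 0.0322
green pix (np.float64(318.0), np.float64(252.5)) n 862 xy [0.5337 0.3166] xaxis yaw -0.8 cost 46.0
t 11.22 pos [0.5348 0.316  0.1028] yaw -3.20 tilt 0.05 w 0.0328 F [ 0.3 -0.8 -0.3] j6 2.16
shift [ 0.003 -0.008  0.499] |mm| [ 0.5 -1.3 74.8]
rz total (x10deg): -0.240  alt 17.760
```

View pics/w7.png

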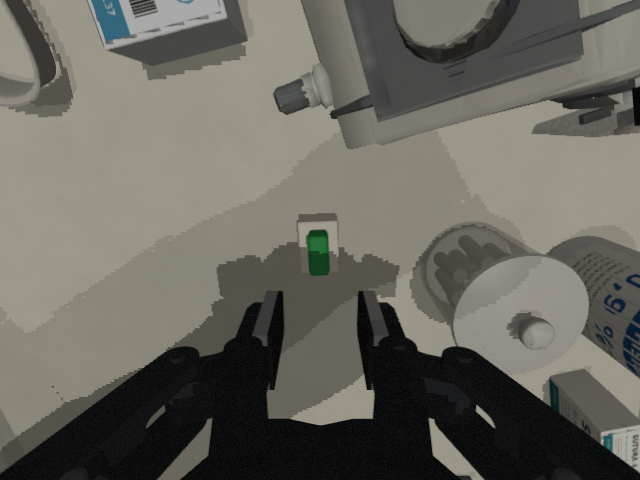

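```bash
python3 -m creep '[{"dx":0.003,"dy":-0.008,"dz":0.24,"rx":0,"ry":0,"rz":-0.15},{"dx":0,"dy":0,"dz":0.2,"rx":0,"ry":0,"rz":0},{"dx":0,"dy":0,"dz":0.06,"rx":0,"ry":0,"rz":0},{"dx":0,"dy":0,"dz":0,"rx":0,"ry":0,"rz":0},{"dx":0,"dy":0,"dz":0,"rx":0,"ry":0,"rz":0}]'; python3 -m creep '[{"dx":0,"dy":0,"dz":0,"rx":0,"ry":0,"rz":0},{"dx":0,"dy":0,"dz":0,"rx":0,"ry":0,"rz":0},{"dx":0,"dy":0,"dz":0,"rx":0,"ry":0,"rz":0},{"dx":0,"dy":0,"dz":0,"rx":0,"ry":0,"rz":0}]' 1 60
python3 - <<'E'
from h import *
im,c=snap('wrist','w8.png')
goto(.4866,-.095,.15,-3.7)
E
```

```text
t: 11.85
eef_pos: [0.5339, 0.3173, 0.0285]
tool_rot: [0.717, 0.697, 0.001, 0.0]
ft_force: [-0.2, 0.4, 0.3]
width: 0.0326
t: 12.35
eef_pos: [0.5337, 0.3173, 0.0283]
tool_rot: [0.717, 0.697, 0.001, 0.0]
ft_force: [0.8, 0.3, 6.2]
width: 0.0102
t 12.40 pos [0.5337 0.3173 0.0282] yaw -1.65 tilt 0.12 w 0.0104 F [-0.4 -0.5  6.5] j6 2.14
shift [-2.756 -0.234 -0.815] |mm| [-413.4  -35.  -122.2]
rz total (x10deg): 0.205  alt -17.795
```

View pics/w8.png

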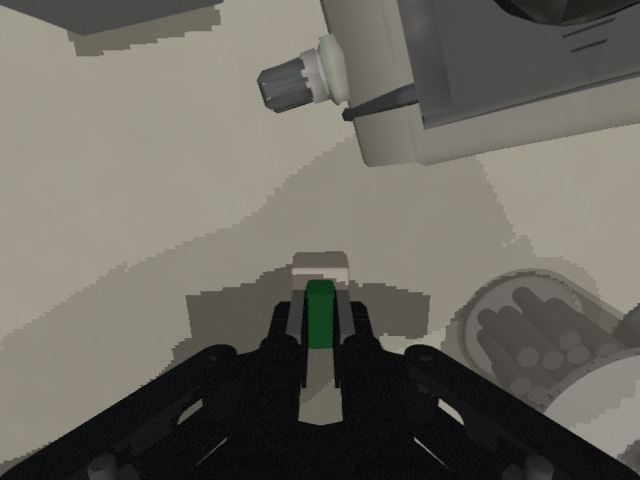

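```bash
python3 -m creep '[{"dx":0,"dy":0,"dz":-0.4,"rx":0,"ry":0,"rz":0},{"dx":0,"dy":0,"dz":-0.4,"rx":0,"ry":0,"rz":0.2},{"dx":-0.38,"dy":-0.03,"dz":0,"rx":0,"ry":0,"rz":0},{"dx":-0.38,"dy":-0.03,"dz":0,"rx":0,"ry":0,"rz":0},{"dx":-0.38,"dy":-0.03,"dz":0,"rx":0,"ry":0,"rz":0}]'; python3 -m creep '[{"dx":-0.38,"dy":-0.03,"dz":0,"rx":0,"ry":0,"rz":0},{"dx":-0.38,"dy":-0.03,"dz":0,"rx":0,"ry":0,"rz":0},{"dx":-0.38,"dy":-0.03,"dz":0,"rx":0,"ry":0,"rz":0},{"dx":-0.38,"dy":-0.03,"dz":0,"rx":0,"ry":0,"rz":0},{"dx":0,"dy":0,"dz":0,"rx":0,"ry":0,"rz":0}]'
python3 - <<'E'
from h import *
goto(.4866,-.095,.088,-3.7)
E
```

```text
t: 13.02
eef_pos: [0.5083, 0.1457, 0.1475]
tool_rot: [0.729, 0.684, 0.0, 0.0]
ft_force: [0.7, -0.7, 0.1]
width: 0.0104
t: 13.65
eef_pos: [0.4755, -0.0826, 0.1475]
tool_rot: [0.731, 0.682, -0.0, 0.0]
ft_force: [1.0, 0.9, -0.9]
width: 0.0101
t 13.65 pos [ 0.4755 -0.0826  0.1475] yaw -3.95 tilt 0.06 w 0.0101 F [ 1.   0.9 -0.9] j6 1.47
shift [-0.077  0.079  0.396] |mm| [-11.5  11.9  59.5]
rz total (x10deg): -0.025  alt 17.975
```

```bash
python3 -m creep '[{"dx":-0.077,"dy":0.079,"dz":0.2,"rx":0,"ry":0,"rz":-0.02},{"dx":0,"dy":0,"dz":0.196,"rx":0,"ry":0,"rz":0},{"dx":0,"dy":0,"dz":0,"rx":0,"ry":0,"rz":0},{"dx":0,"dy":0,"dz":0,"rx":0,"ry":0,"rz":0}]'
python3 - <<'E'
from h import *
goto(.4866,-.095,.0638,-3.7)
im,c=snap('wrist','w9.png')
o=ortho(im,c,.44,.56,-.13,.02,.045,.25)
cv2.imwrite('pics/o9.png',o[:,:,::-1])
E
```

```text
t: 14.15
eef_pos: [0.4878, -0.0911, 0.0886]
tool_rot: [0.728, 0.686, 0.0, 0.0]
ft_force: [-0.7, -0.2, -1.0]
width: 0.01
t 14.15 pos [ 0.4878 -0.0911  0.0886] yaw -3.40 tilt 0.04 w 0.0100 F [-0.7 -0.2 -1. ] j6 1.45
shift [-0.027 -0.006  0.165] |mm| [-4.  -0.9 24.8]
rz total (x10deg): 0.030  alt -17.970
```

View pics/o9.png

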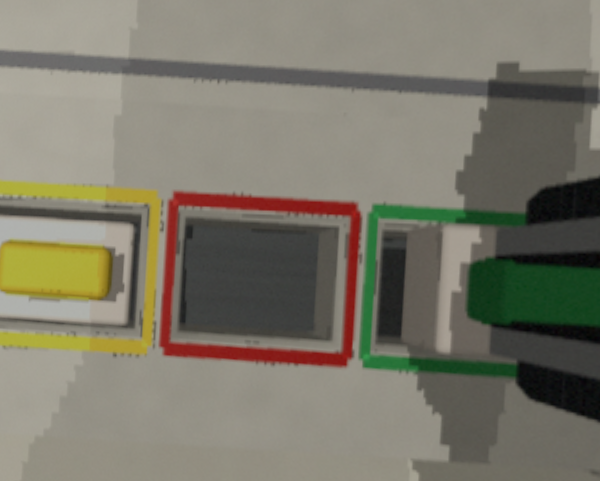

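```bash
python3 -m creep '[{"dx":-0.025,"dy":-0.005,"dz":0,"rx":0,"ry":0,"rz":0.03},{"dx":0,"dy":0,"dz":0.05,"rx":0,"ry":0,"rz":0},{"dx":0,"dy":0,"dz":0.05,"rx":0,"ry":0,"rz":0},{"dx":0,"dy":0,"dz":0.05,"rx":0,"ry":0,"rz":0},{"dx":0,"dy":0,"dz":0,"rx":0,"ry":0,"rz":0}]'
python3 - <<'E'
from h import *
goto(.4869,-.0948,.049,-3.7)
E
```

```text
t: 14.82
eef_pos: [0.4857, -0.0952, 0.0643]
tool_rot: [0.73, 0.684, -0.0, -0.001]
ft_force: [0.9, -0.2, -0.2]
width: 0.0105
t 14.82 pos [ 0.4857 -0.0952  0.0643] yaw -3.75 tilt 0.09 w 0.0105 F [ 0.9 -0.2 -0.2] j6 1.44
shift [0.003 0.008 0.102] |mm| [ 0.4  1.2 15.3]
rz total (x10deg): -0.005  alt 17.995
```

```bash
python3 -m creep '[{"dx":0.002,"dy":0.007,"dz":0.03,"rx":0,"ry":0,"rz":0},{"dx":0,"dy":0,"dz":0.03,"rx":0,"ry":0,"rz":0},{"dx":0,"dy":0,"dz":0.02,"rx":0,"ry":0,"rz":0},{"dx":0,"dy":0,"dz":0.02,"rx":0,"ry":0,"rz":0},{"dx":0,"dy":0,"dz":0.01,"rx":0,"ry":0,"rz":0}]';python3 -m creep '[{"dx":0,"dy":0,"dz":0.003,"rx":0,"ry":0,"rz":0},{"dx":0,"dy":0,"dz":0,"rx":0,"ry":0,"rz":0}]'
```

```text
t: 15.45
eef_pos: [0.4877, -0.0951, 0.0491]
tool_rot: [0.73, 0.684, 0.0, 0.0]
ft_force: [-5.5, 1.0, 23.0]
width: 0.0104
t: 15.7
eef_pos: [0.4876, -0.0951, 0.0491]
tool_rot: [0.73, 0.684, 0.0, 0.0]
ft_force: [-3.0, 0.7, 15.0]
width: 0.0102
```

```bash
python3 -m creep '[{"dx":0,"dy":0,"dz":-0.013,"rx":0,"ry":0,"rz":0},{"dx":0,"dy":0,"dz":0,"rx":0,"ry":0,"rz":0},{"dx":0,"dy":0,"dz":0,"rx":0,"ry":0,"rz":0}]' 0.5; python3 -m creep '[{"dx":0,"dy":0,"dz":-0.4,"rx":0,"ry":0,"rz":0},{"dx":0,"dy":0,"dz":-0.4,"rx":0,"ry":0,"rz":0},{"dx":0,"dy":0,"dz":-0.35,"rx":0,"ry":0,"rz":0},{"dx":0,"dy":0,"dz":0,"rx":0,"ry":0,"rz":0},{"dx":0,"dy":0,"dz":0,"rx":0,"ry":0,"rz":0}]'
python3 - <<'E'
from h import *
goto(.447,-.27,.22,-3.7)
im,c=snap('wrist','w10.png')
E
```

```text
t: 16.08
eef_pos: [0.4873, -0.095, 0.0499]
tool_rot: [0.73, 0.684, -0.0, -0.0]
ft_force: [-0.3, 0.0, 1.3]
width: 0.0426
t: 16.7
eef_pos: [0.4871, -0.095, 0.2221]
tool_rot: [0.73, 0.684, -0.0, -0.0]
ft_force: [0.1, 0.2, 0.9]
width: 0.0426
t 16.70 pos [ 0.4871 -0.095   0.2221] yaw -3.75 tilt 0.03 w 0.0426 F [0.1 0.2 0.9] j6 1.44
shift [-1.182 -0.191  0.014] |mm| [-177.2  -28.6    2.1]
rz total (x10deg): -0.005  alt 17.995
```

View pics/w10.png

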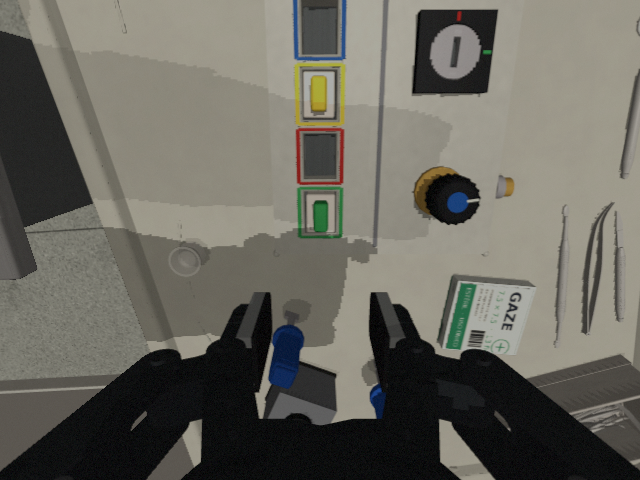

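```bash
python3 -m creep '[{"dx":-0.39,"dy":-0.06,"dz":0,"rx":0,"ry":0,"rz":0},{"dx":-0.39,"dy":-0.06,"dz":0,"rx":0,"ry":0,"rz":0},{"dx":-0.39,"dy":-0.07,"dz":0,"rx":0,"ry":0,"rz":0},{"dx":0,"dy":0,"dz":0,"rx":0,"ry":0,"rz":0},{"dx":0,"dy":0,"dz":0,"rx":0,"ry":0,"rz":0}]'
python3 - <<'E'
from h import *
goto(.447,-.314,.22,-3.7)
im,c=snap('wrist','w11.png')
print(proj(c,[.447,-.314,.121]),proj(c,[.444,-.316,.06]))
for n in ['driver_handle','driver_tip','stand_mouth','driver']:
    for d in env.look_for(n,'wrist')[:3]: print(n,np.round(d['at'],1),round(d['score'],2))
E
```

```text
t: 17.38
eef_pos: [0.4467, -0.2681, 0.2213]
tool_rot: [0.73, 0.683, -0.0, -0.001]
ft_force: [0.6, 0.9, -0.2]
width: 0.0425
t 17.38 pos [ 0.4467 -0.2681  0.2213] yaw -3.81 tilt 0.16 w 0.0425 F [ 0.6  0.9 -0.2] j6 1.10
shift [-0.305  0.022  0.008] |mm| [-45.8   3.3   1.2]
rz total (x10deg): -0.011  alt 17.989
[324.54904294 297.47223215] [320.78111065 268.88874936]
driver_handle [451.7 326.4] 0.74
driver_handle [325.9 287.2] 0.68
driver_handle [434.3 248.7] 0.68
driver_tip [438. 248.] 0.85
driver_tip [314.6 160.7] 0.64
driver_tip [450.2 324.7] 0.59
stand_mouth [322.5 253.7] 0.63
driver [435.5 246.9] 0.91
driver [316.8 162.3] 0.82
driver [451.6 332.1] 0.74
```

View pics/w11.png

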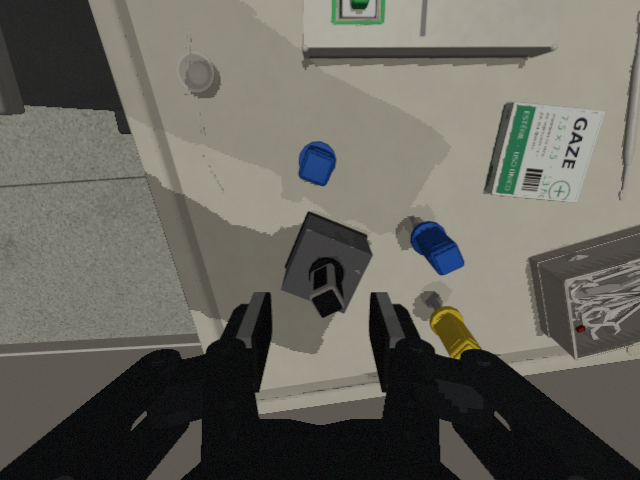

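Run:
```python
from h import *
im=cv2.imread('pics/w11.png')
cv2.imwrite('pics/w11c.png',cv2.resize(im[200:330,265:395],None,fx=4.6,fy=4.6,interpolation=cv2.INTER_CUBIC))
```

```text
(no output)
```

View pics/w11c.png

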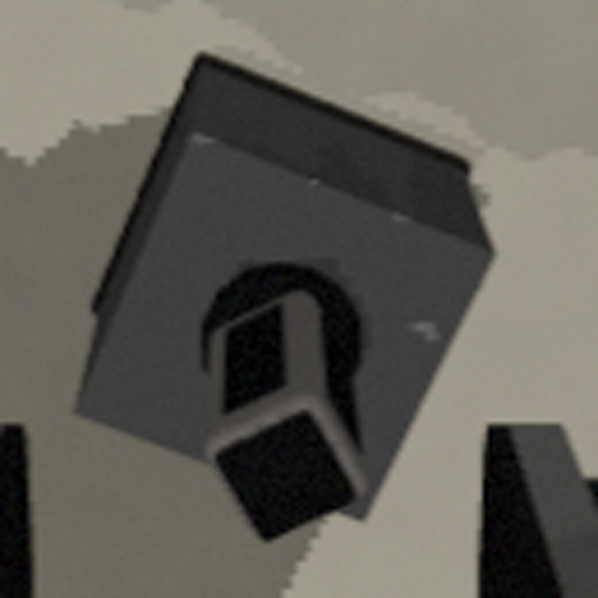

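Run:
```python
from h import *
c=env.calibration('wrist')
def q(pts,z):
    P=np.array([atz(c,((a+.5)/4.6+265-.5,(b+.5)/4.6+200-.5),z)[:2] for a,b in pts]); 
    e=np.diff(np.vstack([P,P[:1]]),axis=0); print(P.mean(0).round(4),'len',(np.linalg.norm(e,axis=1)*1000).round(1),'ang',np.degrees(np.arctan2(e[:,1],e[:,0])).round(1))
q([(215,455),(300,410),(357,498),(268,541)],.121)
q([(190,135),(494,255),(362,520),(77,410)],.06)
s=env.sense(); print(s['eef_pos'])
```

```text
[ 0.4496 -0.3189] len [16.  18.5 16.7 18.1] ang [  26.7  -62.7 -155.   115.1]
[ 0.4497 -0.3196] len [64.1 63.4 63.2 62.4] ang [ -26.  -116.6  153.1   64.2]
[ 0.4477975  -0.26723609  0.22254353]
```

```bash
python3 -m creep '[{"dx":0,"dy":0,"dz":0,"rx":0,"ry":0,"rz":-1},{"dx":0,"dy":0,"dz":0,"rx":0,"ry":0,"rz":-1},{"dx":0,"dy":0,"dz":0,"rx":0,"ry":0,"rz":-1},{"dx":0,"dy":0,"dz":0,"rx":0,"ry":0,"rz":0},{"dx":0,"dy":0,"dz":0,"rx":0,"ry":0,"rz":0}]'
python3 - <<'E'
from h import *
goto(.4496,-.319,.15,26.5)
E
```

```text
t: 18.25
eef_pos: [0.4476, -0.2679, 0.2227]
tool_rot: [0.529, 0.848, -0.0, 0.0]
ft_force: [0.3, 0.5, -0.9]
width: 0.0429
t 18.25 pos [ 0.4476 -0.2679  0.2227] yaw 26.08 tilt 0.01 w 0.0429 F [ 0.3  0.5 -0.9] j6 0.58
shift [-0.312 -0.138  0.485] |mm| [-46.8 -20.7  72.7]
rz total (x10deg): -0.042  alt 17.958
```

```bash
python3 -m creep '[{"dx":-0.312,"dy":-0.138,"dz":0,"rx":0,"ry":0,"rz":-0.04},{"dx":0,"dy":0,"dz":0.24,"rx":0,"ry":0,"rz":0},{"dx":0,"dy":0,"dz":0.24,"rx":0,"ry":0,"rz":0},{"dx":0,"dy":0,"dz":0,"rx":0,"ry":0,"rz":0},{"dx":0,"dy":0,"dz":0,"rx":0,"ry":0,"rz":0}]'
python3 - <<'E'
from h import *
goto(.4496,-.319,.074,26.5)
im,c=snap('wrist','w12.png')
print(proj(c,[.4496,-.319,.121]))
E
```

```text
t: 18.88
eef_pos: [0.4502, -0.3196, 0.152]
tool_rot: [0.525, 0.851, -0.0, 0.001]
ft_force: [0.1, -0.7, 0.5]
width: 0.0427
t 18.88 pos [ 0.4502 -0.3196  0.152 ] yaw 26.60 tilt 0.08 w 0.0427 F [ 0.1 -0.7  0.5] j6 0.49
shift [ 0.006 -0.002  0.52 ] |mm| [ 0.9 -0.3 78. ]
rz total (x10deg): 0.010  alt -17.990
[319.59027545 277.4424389 ]
```

View pics/w12.png

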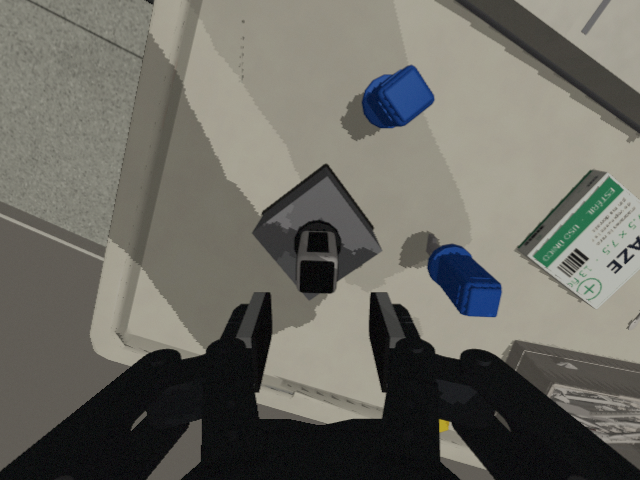

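```bash
python3 -m creep '[{"dx":0.004,"dy":-0.004,"dz":0.2,"rx":0,"ry":0,"rz":0},{"dx":0,"dy":0,"dz":0.2,"rx":0,"ry":0,"rz":0},{"dx":0,"dy":0,"dz":0.12,"rx":0,"ry":0,"rz":0},{"dx":0,"dy":0,"dz":0,"rx":0,"ry":0,"rz":0},{"dx":0,"dy":0,"dz":0,"rx":0,"ry":0,"rz":0}]'; python3 -m creep '[{"dx":0,"dy":0,"dz":0,"rx":0,"ry":0,"rz":0},{"dx":0,"dy":0,"dz":0,"rx":0,"ry":0,"rz":0},{"dx":0,"dy":0,"dz":0,"rx":0,"ry":0,"rz":0},{"dx":0,"dy":0,"dz":0,"rx":0,"ry":0,"rz":0}]' 1 100
python3 - <<'E'
from h import *
goto(.4496,-.319,.15,26.5)
im,c=snap('wrist','w13.png')
E
```

```text
t: 19.55
eef_pos: [0.4497, -0.3197, 0.0742]
tool_rot: [0.525, 0.851, -0.0, 0.001]
ft_force: [0.2, 0.0, -0.3]
width: 0.0426
t: 20.05
eef_pos: [0.4495, -0.3197, 0.0741]
tool_rot: [0.525, 0.851, -0.0, 0.001]
ft_force: [-0.2, 0.2, 6.8]
width: 0.0209
t 20.05 pos [ 0.4495 -0.3197  0.0741] yaw 26.65 tilt 0.14 w 0.0209 F [-0.2  0.2  6.8] j6 0.49
shift [ 0.003  0.003 -0.506] |mm| [  0.4   0.5 -75.9]
rz total (x10deg): 0.015  alt -17.985
```

View pics/w13.png

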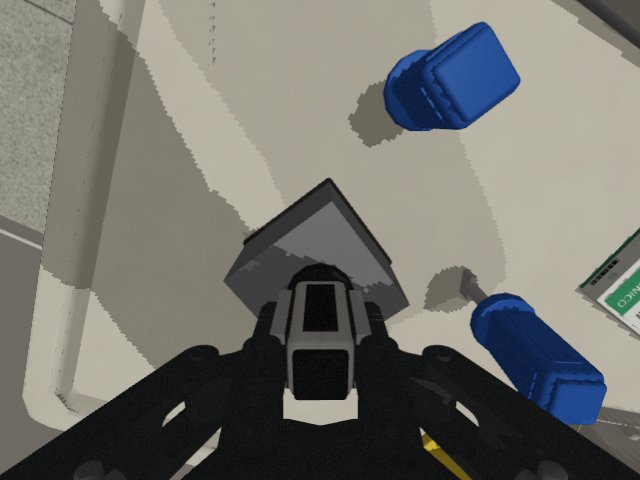

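```bash
python3 -m creep '[{"dx":0,"dy":0,"dz":-0.2,"rx":0,"ry":0,"rz":0},{"dx":0,"dy":0,"dz":-0.4,"rx":0,"ry":0,"rz":0},{"dx":0,"dy":0,"dz":-0.35,"rx":0,"ry":0,"rz":0},{"dx":0,"dy":0,"dz":0,"rx":0,"ry":0,"rz":0},{"dx":0,"dy":0,"dz":0,"rx":0,"ry":0,"rz":0}]'
python3 - <<'E'
from h import *
goto(.6001,.0293,.2,83)
im,c=snap('wrist','w14.png')
cv2.imwrite('pics/w14c.png',cv2.resize(im[220:380,240:400,::-1],None,fx=3.7,fy=3.7,interpolation=cv2.INTER_CUBIC))
im,c=snap('scene')
p=proj(c,env.sense()['eef_pos']).astype(int); print(p)
cv2.imwrite('pics/s14c.png',cv2.resize(im[p[1]-40:p[1]+80,p[0]-60:p[0]+60,::-1],None,fx=4,fy=4,interpolation=cv2.INTER_CUBIC))
E
```

```text
t: 20.72
eef_pos: [0.4487, -0.3191, 0.215]
tool_rot: [0.525, 0.851, -0.0, 0.0]
ft_force: [-0.5, 0.2, -1.5]
width: 0.0208
t 20.73 pos [ 0.4487 -0.3191  0.215 ] yaw 26.65 tilt 0.02 w 0.0208 F [-0.5  0.2 -1.5] j6 0.49
shift [1.623 1.944 0.1  ] |mm| [243.4 291.6  15. ]
rz total (x10deg): -5.635  alt 12.365
[425 251]
```

View pics/w14c.png

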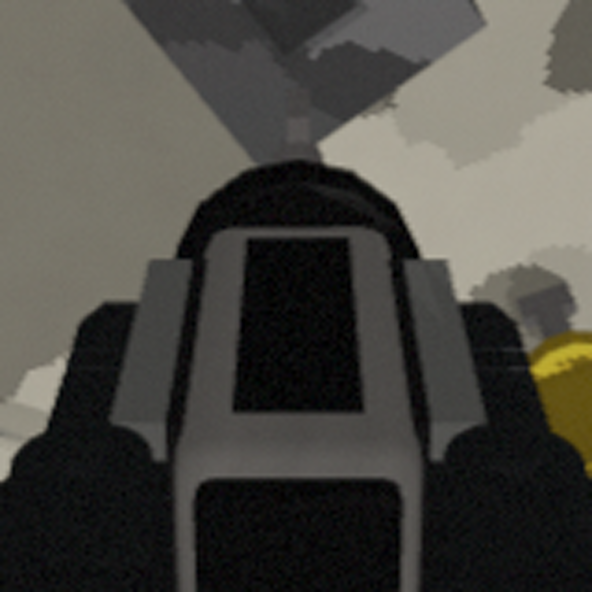

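View pics/s14c.png

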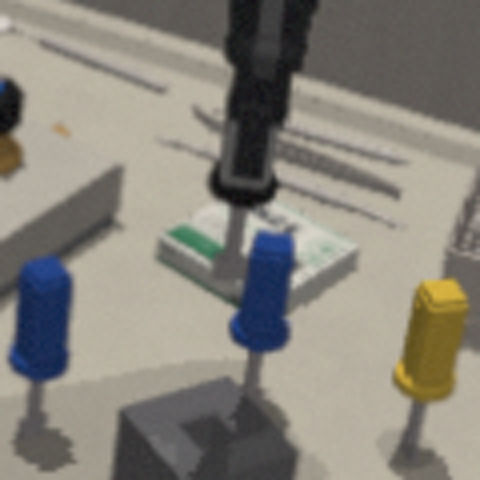

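```bash
python3 -m creep '[{"dx":0.23,"dy":0.275,"dz":0,"rx":0,"ry":0,"rz":0},{"dx":0.23,"dy":0.275,"dz":0,"rx":0,"ry":0,"rz":0},{"dx":0.23,"dy":0.275,"dz":0,"rx":0,"ry":0,"rz":0},{"dx":0.23,"dy":0.275,"dz":0,"rx":0,"ry":0,"rz":0},{"dx":0.23,"dy":0.275,"dz":0,"rx":0,"ry":0,"rz":0}]'; python3 -m creep '[{"dx":0.23,"dy":0.275,"dz":0,"rx":0,"ry":0,"rz":0},{"dx":0.23,"dy":0.275,"dz":0,"rx":0,"ry":0,"rz":0},{"dx":0,"dy":0,"dz":0,"rx":0,"ry":0,"rz":-1},{"dx":0,"dy":0,"dz":0,"rx":0,"ry":0,"rz":-1},{"dx":0,"dy":0,"dz":0,"rx":0,"ry":0,"rz":-1}]'; python3 -m creep '[{"dx":0,"dy":0,"dz":0,"rx":0,"ry":0,"rz":-1},{"dx":0,"dy":0,"dz":0,"rx":0,"ry":0,"rz":-1},{"dx":0,"dy":0,"dz":0,"rx":0,"ry":0,"rz":-1},{"dx":0,"dy":0,"dz":0,"rx":0,"ry":0,"rz":-1},{"dx":0,"dy":0,"dz":0,"rx":0,"ry":0,"rz":-1}]' ; python3 -m creep '[{"dx":0,"dy":0,"dz":0,"rx":0,"ry":0,"rz":-1},{"dx":0,"dy":0,"dz":0,"rx":0,"ry":0,"rz":-1},{"dx":0,"dy":0,"dz":0,"rx":0,"ry":0,"rz":-1},{"dx":0,"dy":0,"dz":0,"rx":0,"ry":0,"rz":-1},{"dx":0,"dy":0,"dz":0,"rx":0,"ry":0,"rz":-1}]'
python3 - <<'E'
from h import *
goto(.6001,.0293,.15,173.2)
E
```

```text
t: 21.45
eef_pos: [0.5556, -0.0707, 0.2137]
tool_rot: [0.525, 0.851, -0.001, -0.001]
ft_force: [1.0, -0.5, -1.5]
width: 0.0212
t: 22.08
eef_pos: [0.5978, 0.0265, 0.2133]
tool_rot: [0.284, 0.959, -0.001, -0.001]
ft_force: [-0.4, 0.1, -0.8]
width: 0.0206
t: 22.7
eef_pos: [0.5978, 0.0261, 0.2135]
tool_rot: [-0.148, 0.989, 0.0, -0.001]
ft_force: [-0.3, 0.2, -2.2]
width: 0.0211
t: 23.32
eef_pos: [0.5978, 0.0262, 0.2134]
tool_rot: [-0.552, 0.834, 0.001, -0.001]
ft_force: [0.2, 0.6, -0.7]
width: 0.021
t 23.32 pos [0.5978 0.0262 0.2134] yaw 156.98 tilt 0.16 w 0.0210 F [ 0.2  0.6 -0.7] j6 -1.13
shift [-0.026 -0.007  0.423] |mm| [-3.9 -1.  63.4]
rz total (x10deg): -1.622  alt 16.378
```

```bash
python3 -m creep '[{"dx":0,"dy":0,"dz":0,"rx":0,"ry":0,"rz":-0.8},{"dx":0,"dy":0,"dz":0.1,"rx":0,"ry":0,"rz":-0.7},{"dx":0,"dy":0,"dz":0.2,"rx":0,"ry":0,"rz":0},{"dx":0,"dy":0,"dz":0,"rx":0,"ry":0,"rz":0},{"dx":0,"dy":0,"dz":0,"rx":0,"ry":0,"rz":0}]';  python3 - <<'E'
from h import *
goto(.6001,.0293,.15,173.2)
im,c=snap('wrist','w15.png')
cv2.imwrite('pics/w15c.png',cv2.resize(im[200:350,230:410,::-1],None,fx=4,fy=4,interpolation=cv2.INTER_CUBIC))
s=env.sense();M=R.from_quat(s['tool_rot']).as_matrix();p=np.array(s['eef_pos'])
print('tip expected px',proj(c,p+M@[0,0,.064]),'sel',proj(c,[.6001,.0293,.055]))
E
```

```text
t: 23.95
eef_pos: [0.5985, 0.0262, 0.1702]
tool_rot: [-0.654, 0.757, 0.0, -0.0]
ft_force: [0.4, 0.0, -1.6]
width: 0.0208
t 23.95 pos [0.5985 0.0262 0.1702] yaw 171.64 tilt 0.04 w 0.0208 F [ 0.4  0.  -1.6] j6 -1.38
shift [-0.022 -0.008  0.135] |mm| [-3.3 -1.2 20.2]
rz total (x10deg): -0.156  alt 17.844
tip expected px [319.65168403 257.91417543] sel [318.65810527 237.32770282]
```

View pics/w15.png

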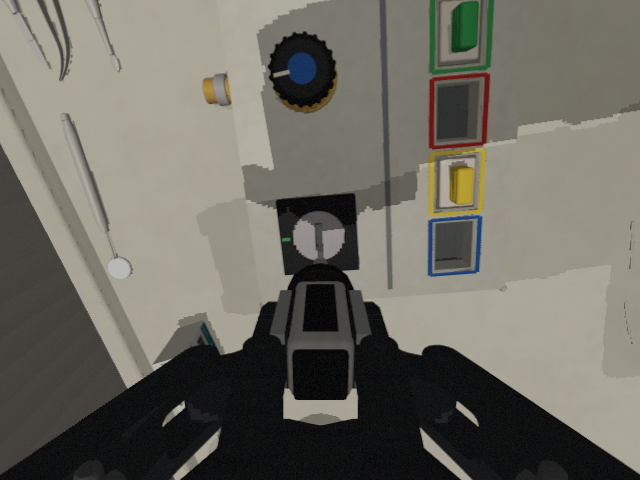

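View pics/w15c.png

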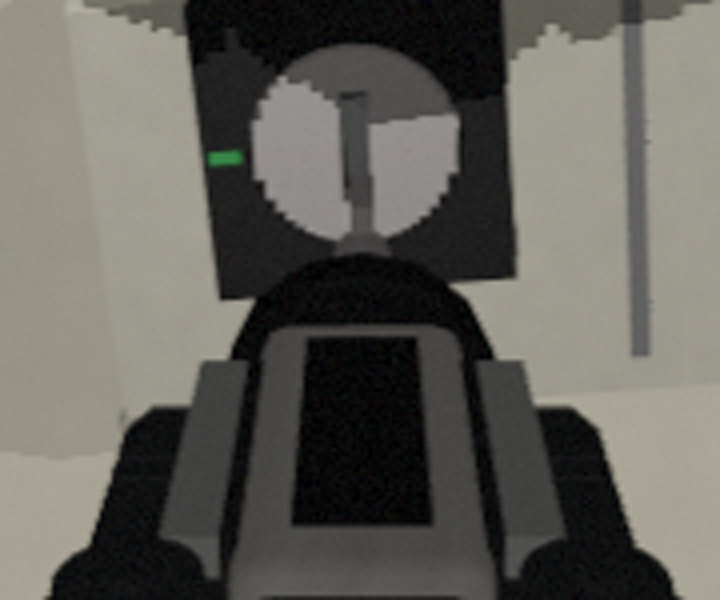

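Run:
```python
from h import *
im=cv2.imread('pics/w15.png')[:,:,::-1].copy(); c=env.calibration('wrist')
o=ortho(im,c,.56,.64,-.015,.075,.055,.15); cv2.imwrite('pics/o15.png',o[:,:,::-1])
```

```text
(no output)
```

View pics/o15.png

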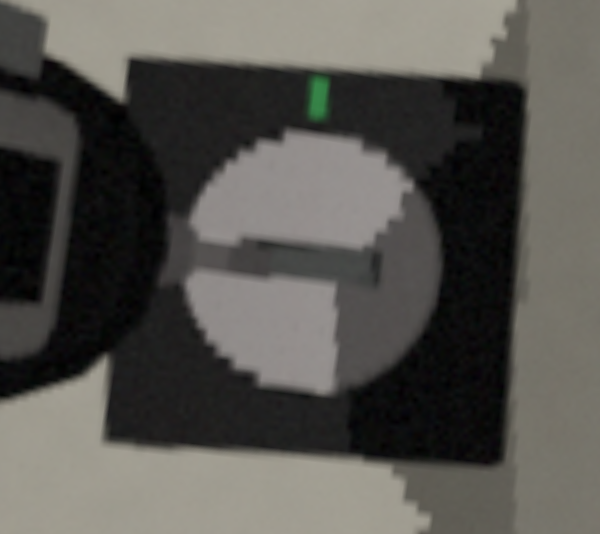

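```bash
python3 -m creep '[{"dx":-0.018,"dy":-0.009,"dz":0.1,"rx":0,"ry":0,"rz":-0.15},{"dx":0,"dy":0,"dz":0.18,"rx":0,"ry":0,"rz":0},{"dx":0,"dy":0,"dz":0,"rx":0,"ry":0,"rz":0},{"dx":0,"dy":0,"dz":0,"rx":0,"ry":0,"rz":0}]';  python3 - <<'E'
from h import *
goto(.6004,.0288,.122,173.2)
im,c=snap('wrist','w16.png')
cv2.imwrite('pics/w16c.png',cv2.resize(im[200:320,260:380,::-1],None,fx=5,fy=5,interpolation=cv2.INTER_CUBIC))
E
```

```text
t: 24.5
eef_pos: [0.6005, 0.0288, 0.1287]
tool_rot: [-0.664, 0.748, -0.0, 0.0]
ft_force: [0.5, -0.7, 0.2]
width: 0.0212
t 24.50 pos [0.6005 0.0288 0.1287] yaw 173.18 tilt 0.03 w 0.0212 F [ 0.5 -0.7  0.2] j6 -1.40
shift [-0.     0.001  0.044] |mm| [-0.   0.1  6.7]
rz total (x10deg): -0.002  alt 17.998
```

View pics/w16c.png

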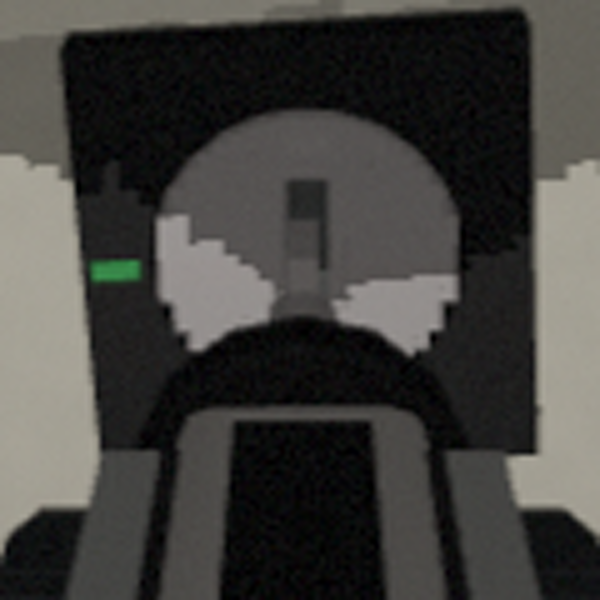

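```bash
python3 -m creep '[{"dx":0,"dy":0.005,"dz":0.03,"rx":0,"ry":0,"rz":0},{"dx":0,"dy":0,"dz":0.03,"rx":0,"ry":0,"rz":0},{"dx":0,"dy":0,"dz":0,"rx":0,"ry":0,"rz":0},{"dx":0,"dy":0,"dz":0,"rx":0,"ry":0,"rz":0}]';  python3 - <<'E'
from h import *
goto(.6004,.0288,.112,173.2)
im,c=snap('wrist','w17.png')
cv2.imwrite('pics/w17c.png',cv2.resize(im[200:320,260:380,::-1],None,fx=5,fy=5,interpolation=cv2.INTER_CUBIC))
E
```

```text
t: 25.05
eef_pos: [0.5995, 0.0288, 0.1191]
tool_rot: [-0.664, 0.748, -0.0, -0.0]
ft_force: [0.6, -0.7, -0.6]
width: 0.0209
t 25.05 pos [0.5995 0.0288 0.1191] yaw 173.15 tilt 0.01 w 0.0209 F [ 0.6 -0.7 -0.6] j6 -1.40
shift [-0.001 -0.006  0.048] |mm| [-0.1 -0.9  7.1]
rz total (x10deg): -0.005  alt 17.995
```

View pics/w17c.png

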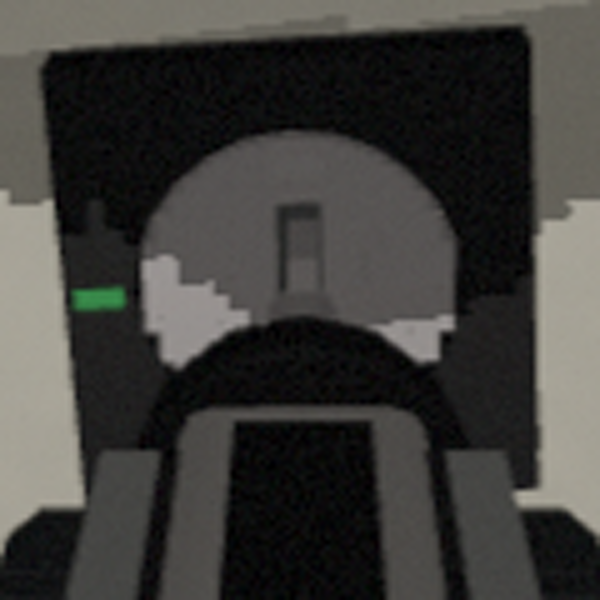

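```bash
python3 -m creep '[{"dx":0,"dy":-0.002,"dz":0.015,"rx":0,"ry":0,"rz":0},{"dx":0,"dy":0,"dz":0.015,"rx":0,"ry":0,"rz":0},{"dx":0,"dy":0,"dz":0.012,"rx":0,"ry":0,"rz":0},{"dx":0,"dy":0,"dz":0,"rx":0,"ry":0,"rz":0}]';  python3 - <<'E'
from h import *
goto(.6,.0288,.112,173.2)
E
```

```text
t: 25.6
eef_pos: [0.5997, 0.0287, 0.1126]
tool_rot: [-0.664, 0.748, 0.0, -0.0]
ft_force: [0.1, -0.0, -1.5]
width: 0.0207
t 25.60 pos [0.5997 0.0287 0.1126] yaw 173.15 tilt 0.02 w 0.0207 F [ 0.1 -0.  -1.5] j6 -1.40
shift [-0.001 -0.002  0.004] |mm| [-0.1 -0.3  0.6]
rz total (x10deg): -0.005  alt 17.995
```

```bash
python3 -m creep '[{"dx":0,"dy":0,"dz":0,"rx":0,"ry":0,"rz":0.7},{"dx":0,"dy":0,"dz":0,"rx":0,"ry":0,"rz":0.7},{"dx":0,"dy":0,"dz":0,"rx":0,"ry":0,"rz":0.7},{"dx":0,"dy":0,"dz":0,"rx":0,"ry":0,"rz":0.7},{"dx":0,"dy":0,"dz":0,"rx":0,"ry":0,"rz":0.7}]'
python3 - <<'E'
from h import *
goto(.6,.0288,.112,78.3)
print(np.round(env.sense()['wrist_torque'],3))
E
python3 -m creep '[{"dx":0,"dy":0,"dz":0,"rx":0,"ry":0,"rz":0.7},{"dx":0,"dy":0,"dz":0,"rx":0,"ry":0,"rz":0.7},{"dx":0,"dy":0,"dz":0,"rx":0,"ry":0,"rz":0.7},{"dx":0,"dy":0,"dz":0,"rx":0,"ry":0,"rz":0.7},{"dx":0,"dy":0,"dz":0,"rx":0,"ry":0,"rz":0.7}]'
python3 - <<'E'
from h import *
goto(.6,.0288,.112,78.3)
print(np.round(env.sense()['wrist_torque'],3))
E
```

```text
t: 26.22
eef_pos: [0.6, 0.0286, 0.1128]
tool_rot: [-0.406, 0.914, -0.0, 0.0]
ft_force: [0.7, -1.0, -1.5]
width: 0.0208
t 26.23 pos [0.6    0.0286 0.1128] yaw 137.92 tilt 0.03 w 0.0208 F [ 0.7 -1.  -1.5] j6 -0.79
shift [-0.001  0.001  0.005] |mm| [-0.2  0.1  0.8]
rz total (x10deg): 5.962  alt -12.038
[-0.176 -0.164  0.077]
t: 26.85
eef_pos: [0.6, 0.0285, 0.1128]
tool_rot: [-0.113, 0.994, -0.0, 0.0]
ft_force: [1.5, -1.0, -1.5]
width: 0.0212
t 26.85 pos [0.6    0.0285 0.1128] yaw 102.92 tilt 0.03 w 0.0212 F [ 1.5 -1.  -1.5] j6 -0.18
shift [-0.001  0.002  0.006] |mm| [-0.1  0.2  0.8]
rz total (x10deg): 2.462  alt -15.538
[-0.219 -0.137  0.068]
```

```bash
python3 -m creep '[{"dx":0,"dy":0,"dz":0,"rx":0,"ry":0,"rz":0.6},{"dx":0,"dy":0,"dz":0,"rx":0,"ry":0,"rz":0.6},{"dx":0,"dy":0,"dz":0,"rx":0,"ry":0,"rz":0.6},{"dx":0,"dy":0,"dz":0,"rx":0,"ry":0,"rz":0.5},{"dx":0,"dy":0,"dz":0,"rx":0,"ry":0,"rz":0}]'
python3 - <<'E'
from h import *
goto(.6,.0288,.112,78.3)
print(np.round(env.sense()['wrist_torque'],3))
E
python3 -m creep '[{"dx":0,"dy":0,"dz":0,"rx":0,"ry":0,"rz":0.2},{"dx":0,"dy":0,"dz":0,"rx":0,"ry":0,"rz":0}]'
python3 - <<'E'
from h import *
goto(.6,.0288,.112,78.3)
print(np.round(env.sense()['wrist_torque'],3))
im,c=snap('wrist','w18.png')
cv2.imwrite('pics/w18c.png',cv2.resize(im[200:320,260:380,::-1],None,fx=5,fy=5,interpolation=cv2.INTER_CUBIC))
E
```

```text
t: 27.48
eef_pos: [0.5999, 0.0286, 0.1128]
tool_rot: [0.086, 0.996, -0.0, 0.0]
ft_force: [-0.2, -1.2, -2.9]
width: 0.0208
t 27.48 pos [0.5999 0.0286 0.1128] yaw 80.18 tilt 0.02 w 0.0208 F [-0.2 -1.2 -2.9] j6 0.22
shift [-0.001  0.002  0.005] |mm| [-0.1  0.3  0.8]
rz total (x10deg): 0.188  alt -17.812
[-0.294 -0.065  0.065]
t: 27.72
eef_pos: [0.5998, 0.0286, 0.1128]
tool_rot: [0.103, 0.995, -0.0, 0.0]
ft_force: [0.5, -1.6, -1.4]
width: 0.0208
t 27.73 pos [0.5998 0.0286 0.1128] yaw 78.16 tilt 0.02 w 0.0208 F [ 0.5 -1.6 -1.4] j6 0.25
shift [-0.001  0.002  0.005] |mm| [-0.1  0.2  0.8]
rz total (x10deg): -0.014  alt 17.986
[-0.417 -0.112  0.004]
```

View pics/w18c.png

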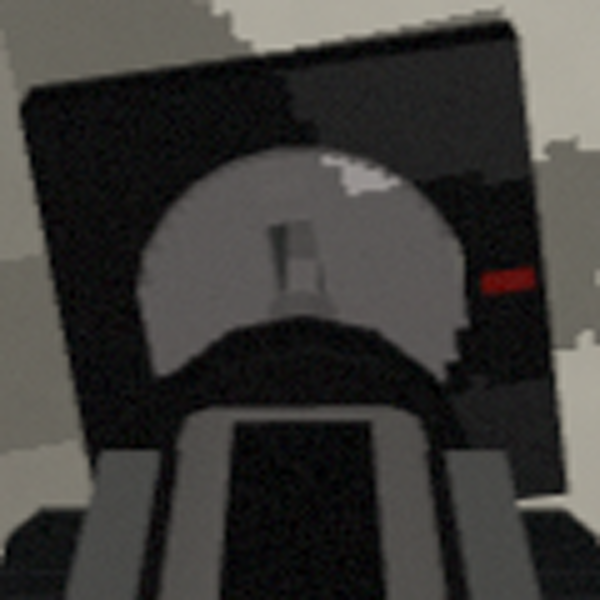

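```bash
python3 -m creep '[{"dx":0,"dy":0,"dz":0,"rx":0,"ry":0,"rz":0.3},{"dx":0,"dy":0,"dz":0,"rx":0,"ry":0,"rz":0}]'
python3 - <<'E'
from h import *
goto(.6,.0288,.112,78.3)
for i in range(3):
    print(np.round(env.sense()['wrist_torque'],3)); im,c=snap('wrist','w19.png')
cv2.imwrite('pics/w19c.png',cv2.resize(im[200:320,260:380,::-1],None,fx=5,fy=5,interpolation=cv2.INTER_CUBIC))
E
```

```text
t: 28.02
eef_pos: [0.5998, 0.0286, 0.1128]
tool_rot: [0.129, 0.992, -0.0, 0.0]
ft_force: [0.7, -1.4, -2.2]
width: 0.0207
t 28.02 pos [0.5998 0.0286 0.1128] yaw 75.20 tilt 0.02 w 0.0207 F [ 0.7 -1.4 -2.2] j6 0.31
shift [-0.001  0.002  0.005] |mm| [-0.1  0.2  0.8]
rz total (x10deg): -0.310  alt 17.690
[-0.441 -0.122  0.132]
[-0.468 -0.178  0.08 ]
[-0.492 -0.129  0.182]
```

View pics/w19c.png

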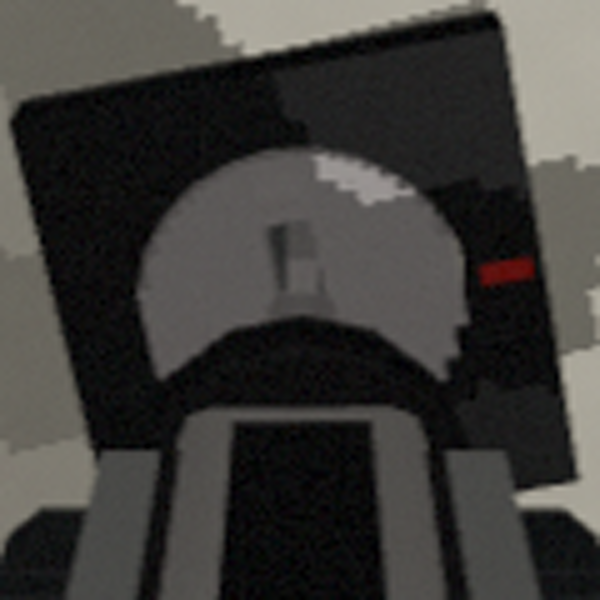

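Run:
```python
from h import *
im=cv2.imread('pics/w19.png')[:,:,::-1].copy(); c=env.calibration('wrist')
o=ortho(im,c,.56,.64,-.015,.075,.055,.15); cv2.imwrite('pics/o19.png',o[:,:,::-1])
```

```text
(no output)
```

View pics/o19.png

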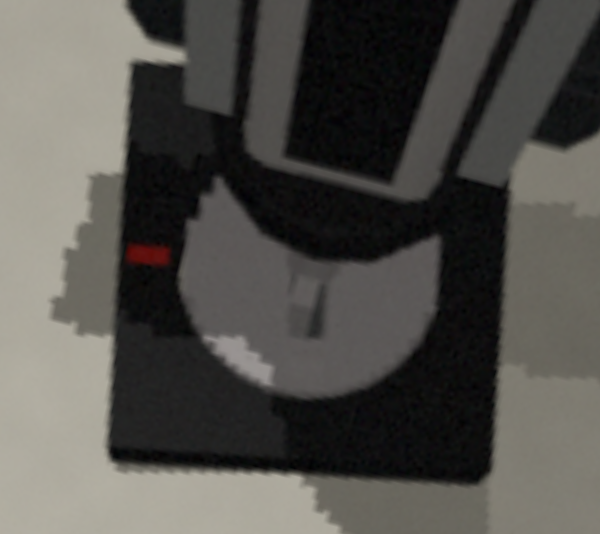

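```bash
python3 -m creep '[{"dx":0,"dy":0,"dz":0,"rx":0,"ry":0,"rz":-0.35},{"dx":0,"dy":0,"dz":-0.05,"rx":0,"ry":0,"rz":0},{"dx":0,"dy":0,"dz":-0.1,"rx":0,"ry":0,"rz":0},{"dx":0,"dy":0,"dz":-0.3,"rx":0,"ry":0,"rz":0},{"dx":0,"dy":0,"dz":-0.25,"rx":0,"ry":0,"rz":0}]'; python3 -m creep '[{"dx":0,"dy":0.2,"dz":0,"rx":0,"ry":0,"rz":0},{"dx":0,"dy":0,"dz":0,"rx":0,"ry":0,"rz":0},{"dx":0,"dy":0,"dz":0,"rx":0,"ry":0,"rz":0}]';  python3 - <<'E'
from h import *
goto(.4495,-.3197,.2,26.6)
im,c=snap('wrist','w20.png')
o=ortho(im,c,.56,.64,-.015,.075,.055,.15); cv2.imwrite('pics/o20.png',o[:,:,::-1])
E
```

```text
t: 28.8
eef_pos: [0.6, 0.0289, 0.2206]
tool_rot: [0.099, 0.995, 0.0, 0.001]
ft_force: [0.4, -0.4, -1.3]
width: 0.021
t: 29.18
eef_pos: [0.6055, 0.0581, 0.2182]
tool_rot: [0.099, 0.995, -0.0, -0.0]
ft_force: [-0.1, -0.7, -1.7]
width: 0.0213
t 29.18 pos [0.6055 0.0581 0.2182] yaw 78.66 tilt 0.01 w 0.0213 F [-0.1 -0.7 -1.7] j6 0.29
shift [ 0.524 -2.674  0.122] |mm| [  78.7 -401.1   18.3]
rz total (x10deg): 5.206  alt -12.794
```

View pics/o20.png

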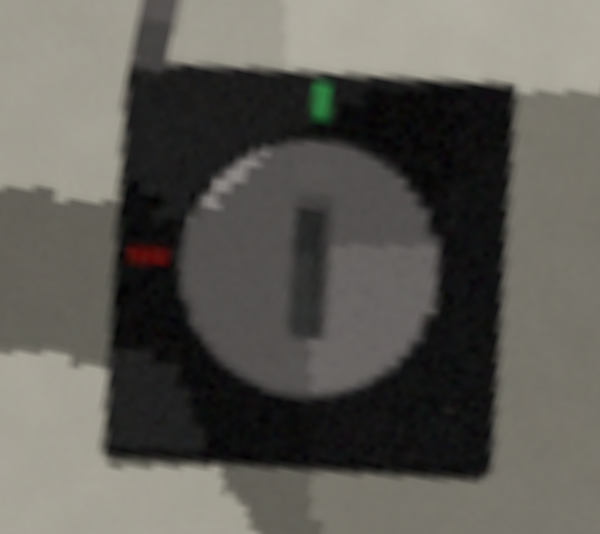

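View pics/w20.png

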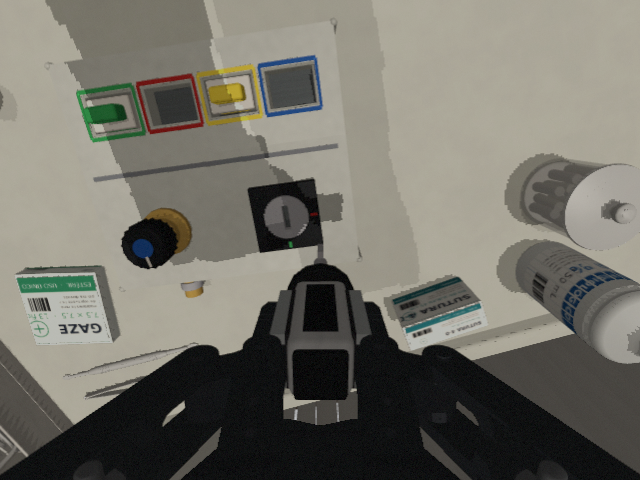

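```bash
python3 -m creep '[{"dx":0.074,"dy":-0.38,"dz":0,"rx":0,"ry":0,"rz":0},{"dx":0.075,"dy":-0.38,"dz":0,"rx":0,"ry":0,"rz":0},{"dx":0.075,"dy":-0.38,"dz":0,"rx":0,"ry":0,"rz":0},{"dx":0.075,"dy":-0.38,"dz":0,"rx":0,"ry":0,"rz":0},{"dx":0.075,"dy":-0.38,"dz":0,"rx":0,"ry":0,"rz":0}]'; python3 -m creep '[{"dx":0.075,"dy":-0.38,"dz":0,"rx":0,"ry":0,"rz":0},{"dx":0.075,"dy":-0.38,"dz":0,"rx":0,"ry":0,"rz":0},{"dx":0,"dy":0,"dz":0,"rx":0,"ry":0,"rz":1},{"dx":0,"dy":0,"dz":0,"rx":0,"ry":0,"rz":1},{"dx":0,"dy":0,"dz":0,"rx":0,"ry":0,"rz":1}]'; python3 -m creep '[{"dx":0,"dy":0,"dz":0,"rx":0,"ry":0,"rz":1},{"dx":0,"dy":0,"dz":0,"rx":0,"ry":0,"rz":1},{"dx":0,"dy":0,"dz":0,"rx":0,"ry":0,"rz":0.2},{"dx":0,"dy":0,"dz":0,"rx":0,"ry":0,"rz":0}]';  python3 - <<'E'
from h import *
goto(.4495,-.3197,.14,26.6)
E
```

```text
t: 29.85
eef_pos: [0.4932, -0.2123, 0.218]
tool_rot: [0.099, 0.995, -0.0, 0.0]
ft_force: [0.7, 0.6, -0.8]
width: 0.0207
t: 30.48
eef_pos: [0.4492, -0.3182, 0.2177]
tool_rot: [0.357, 0.934, 0.0, -0.0]
ft_force: [0.5, -0.9, -1.0]
width: 0.0206
t: 30.98
eef_pos: [0.4498, -0.3178, 0.2178]
tool_rot: [0.524, 0.852, -0.0, -0.0]
ft_force: [0.4, -0.0, -1.0]
width: 0.021
t 30.98 pos [ 0.4498 -0.3178  0.2178] yaw 26.79 tilt 0.01 w 0.0210 F [ 0.4 -0.  -1. ] j6 0.49
shift [-0.011 -0.008  0.519] |mm| [-1.6 -1.2 77.8]
rz total (x10deg): 0.019  alt -17.981
```

```bash
python3 -m creep '[{"dx":-0.01,"dy":-0.008,"dz":0.2,"rx":0,"ry":0,"rz":0.02},{"dx":0,"dy":0,"dz":0.28,"rx":0,"ry":0,"rz":0},{"dx":0,"dy":0,"dz":0,"rx":0,"ry":0,"rz":0},{"dx":0,"dy":0,"dz":0,"rx":0,"ry":0,"rz":0}]';  python3 - <<'E'
from h import *
goto(.4495,-.3197,.0745,26.6)
im,c=snap('wrist','w21.png')
cv2.imwrite('pics/w21c.png',cv2.resize(im[190:340,250:400,::-1],None,fx=4,fy=4,interpolation=cv2.INTER_CUBIC))
E
```

```text
t: 31.48
eef_pos: [0.4502, -0.3198, 0.1471]
tool_rot: [0.526, 0.85, -0.0, 0.001]
ft_force: [0.4, 0.1, -1.1]
width: 0.0216
t 31.48 pos [ 0.4502 -0.3198  0.1471] yaw 26.52 tilt 0.06 w 0.0216 F [ 0.4  0.1 -1.1] j6 0.49
shift [ 0.003 -0.004  0.484] |mm| [ 0.5 -0.6 72.6]
rz total (x10deg): -0.008  alt 17.992
```

View pics/w21c.png

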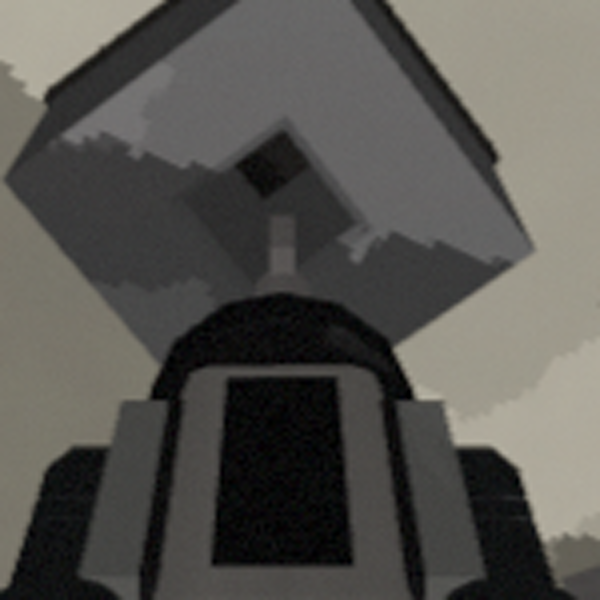

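```bash
python3 -m creep '[{"dx":0.003,"dy":-0.004,"dz":0.15,"rx":0,"ry":0,"rz":0},{"dx":0,"dy":0,"dz":0.12,"rx":0,"ry":0,"rz":0},{"dx":0,"dy":0,"dz":0.1,"rx":0,"ry":0,"rz":0},{"dx":0,"dy":0,"dz":0.08,"rx":0,"ry":0,"rz":0},{"dx":0,"dy":0,"dz":0.02,"rx":0,"ry":0,"rz":0}]';python3 -m creep '[{"dx":0,"dy":0,"dz":0.01,"rx":0,"ry":0,"rz":0},{"dx":0,"dy":0,"dz":0,"rx":0,"ry":0,"rz":0}]'
```

```text
t: 32.15
eef_pos: [0.4489, -0.3193, 0.075]
tool_rot: [0.527, 0.85, -0.0, -0.0]
ft_force: [-0.2, 0.3, -1.1]
width: 0.0208
t: 32.4
eef_pos: [0.4492, -0.3195, 0.0743]
tool_rot: [0.527, 0.85, -0.0, 0.0]
ft_force: [-0.1, 0.4, -1.0]
width: 0.0207
```

Nearly seated; release, rise and look.

```bash
python3 -m creep '[{"dx":0,"dy":0,"dz":0,"rx":0,"ry":0,"rz":0},{"dx":0,"dy":0,"dz":0,"rx":0,"ry":0,"rz":0},{"dx":0,"dy":0,"dz":0,"rx":0,"ry":0,"rz":0}]' 0.5 60; python3 -m creep '[{"dx":0,"dy":0,"dz":-0.3,"rx":0,"ry":0,"rz":0},{"dx":0,"dy":0,"dz":-0.4,"rx":0,"ry":0,"rz":0},{"dx":0,"dy":0,"dz":-0.35,"rx":0,"ry":0,"rz":0},{"dx":0,"dy":0,"dz":0,"rx":0,"ry":0,"rz":0},{"dx":0,"dy":0,"dz":0,"rx":0,"ry":0,"rz":0}]';  python3 - <<'E'
from h import *
goto(.59,-.082,.2231,0)
im,c=snap('wrist','w22.png')
im,c=snap('top')
cv2.imwrite('pics/topB.png',cv2.resize(im[170:310,160:460,::-1],None,fx=2.6,fy=2.6,interpolation=cv2.INTER_CUBIC))
E
```

```text
t: 32.78
eef_pos: [0.4491, -0.3194, 0.074]
tool_rot: [0.527, 0.85, -0.0, 0.0]
ft_force: [1.0, 0.3, 0.1]
width: 0.0429
t: 33.4
eef_pos: [0.4488, -0.3192, 0.231]
tool_rot: [0.527, 0.85, -0.0, -0.0]
ft_force: [-0.4, 0.0, -0.8]
width: 0.043
t 33.40 pos [ 0.4488 -0.3192  0.231 ] yaw 26.45 tilt 0.01 w 0.0430 F [-0.4  0.  -0.8] j6 0.49
shift [0.997 1.547 0.052] |mm| [149.5 232.1   7.9]
rz total (x10deg): 2.645  alt -15.355
```

View pics/w22.png

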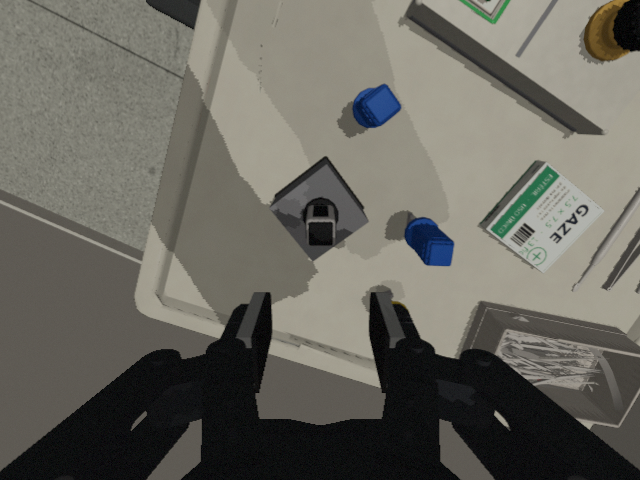

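View pics/topB.png

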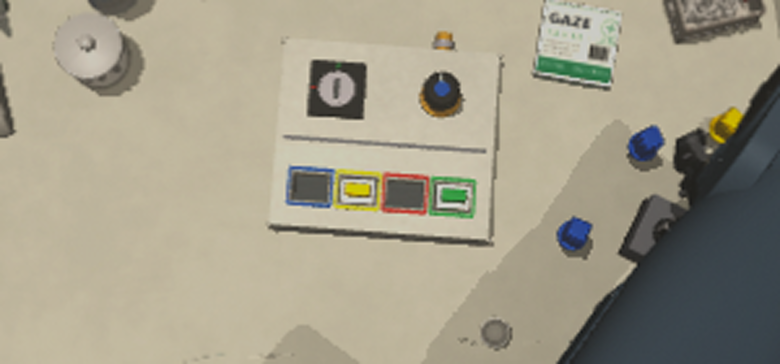

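```bash
python3 -m creep '[{"dx":0.2,"dy":0.31,"dz":0,"rx":0,"ry":0,"rz":0},{"dx":0.2,"dy":0.31,"dz":0,"rx":0,"ry":0,"rz":0},{"dx":0.2,"dy":0.31,"dz":0,"rx":0,"ry":0,"rz":0},{"dx":0.2,"dy":0.31,"dz":0,"rx":0,"ry":0,"rz":0},{"dx":0.197,"dy":0.307,"dz":0,"rx":0,"ry":0,"rz":0}]' 0.15; python3 -m creep '[{"dx":0,"dy":0,"dz":0,"rx":0,"ry":0,"rz":1},{"dx":0,"dy":0,"dz":0,"rx":0,"ry":0,"rz":1},{"dx":0,"dy":0,"dz":0,"rx":0,"ry":0,"rz":1},{"dx":0,"dy":0,"dz":0,"rx":0,"ry":0,"rz":1},{"dx":0,"dy":0,"dz":0,"rx":0,"ry":0,"rz":1}]';python3 -m creep '[{"dx":0,"dy":0,"dz":0,"rx":0,"ry":0,"rz":1},{"dx":0,"dy":0,"dz":0,"rx":0,"ry":0,"rz":1},{"dx":0,"dy":0,"dz":0,"rx":0,"ry":0,"rz":1},{"dx":0,"dy":0,"dz":0,"rx":0,"ry":0,"rz":1},{"dx":0,"dy":0,"dz":0,"rx":0,"ry":0,"rz":1}]'; python3 -m creep '[{"dx":0,"dy":0,"dz":0,"rx":0,"ry":0,"rz":0.6},{"dx":0,"dy":0,"dz":0,"rx":0,"ry":0,"rz":0},{"dx":0,"dy":0,"dz":0,"rx":0,"ry":0,"rz":0}]'
python3 - <<'E'
from h import *
goto(.59,-.082,.077,-83)
im,c=snap('wrist','w23.png')
print(proj(c,[.59,-.082,.107]))
o=ortho(im,c,.55,.63,-.125,-.035,.107,.15); cv2.imwrite('pics/o23.png',o[:,:,::-1])
E
```

```text
t: 34.12
eef_pos: [0.5903, -0.0803, 0.2298]
tool_rot: [0.527, 0.85, -0.001, -0.001]
ft_force: [1.3, 0.7, 1.3]
width: 0.0727
t: 34.75
eef_pos: [0.5895, -0.0819, 0.2297]
tool_rot: [0.838, 0.546, -0.001, -0.001]
ft_force: [-0.4, -0.5, 0.3]
width: 0.0725
t: 35.38
eef_pos: [0.5895, -0.082, 0.2297]
tool_rot: [0.99, 0.14, -0.001, -0.0]
ft_force: [0.4, -0.2, -0.7]
width: 0.0728
t: 35.75
eef_pos: [0.5899, -0.082, 0.2306]
tool_rot: [0.996, 0.092, -0.001, -0.0]
ft_force: [-1.0, 0.1, 0.3]
width: 0.0729
t 35.75 pos [ 0.5899 -0.082   0.2306] yaw -79.41 tilt 0.08 w 0.0729 F [-1.   0.1  0.3] j6 2.82
shift [0.002 0.    1.024] |mm| [  0.4   0.  153.6]
rz total (x10deg): 0.359  alt -17.641
[319.78302258 229.45259372]
```

View pics/w23.png

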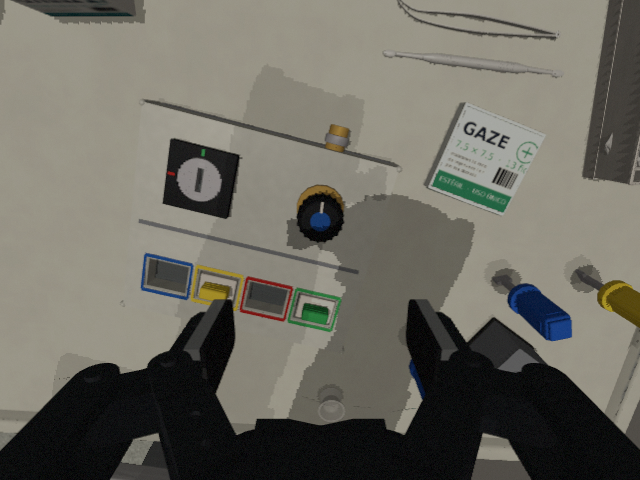

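View pics/o23.png

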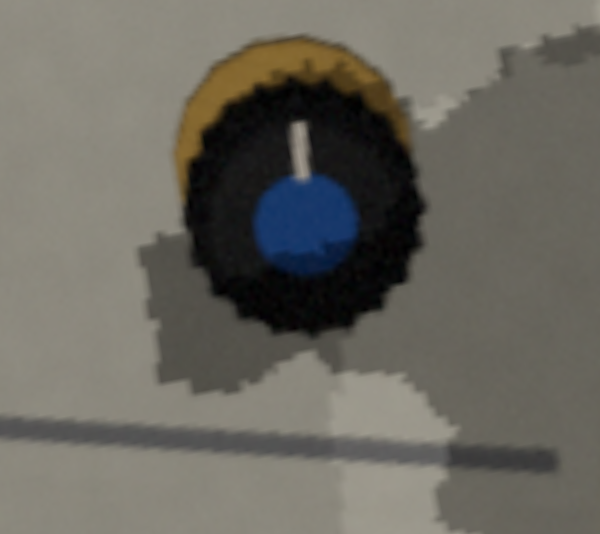

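```bash
python3 -m creep '[{"dx":0.013,"dy":0,"dz":0.35,"rx":0,"ry":0,"rz":0.3},{"dx":0,"dy":0,"dz":0.35,"rx":0,"ry":0,"rz":0},{"dx":0,"dy":0,"dz":0,"rx":0,"ry":0,"rz":0},{"dx":0,"dy":0,"dz":0,"rx":0,"ry":0,"rz":0}]'
python3 - <<'E'
from h import *
goto(.5926,-.0815,.064,-83)
im,c=snap('wrist','w24.png')
h=cv2.cvtColor(im,cv2.COLOR_RGB2HSV)
def blue(im,p,r=35):
    m=colmask(im,'blue',p,r); ys,xs=np.nonzero(m); return xs.mean(),ys.mean(),len(xs)
b=blue(im,proj(c,[.5926,-.0815,.094])); print(b)
for z in(.09,.094,.098,.107): print(z,atz(c,b[:2],z).round(4))
E
```

```text
t: 36.3
eef_pos: [0.593, -0.0819, 0.1281]
tool_rot: [0.998, 0.065, 0.001, 0.0]
ft_force: [-0.2, -0.0, -0.8]
width: 0.0724
t 36.30 pos [ 0.593  -0.0819  0.1281] yaw -82.51 tilt 0.10 w 0.0724 F [-0.2 -0.  -0.8] j6 2.87
shift [-0.003 -0.003  0.427] |mm| [-0.4 -0.4 64.1]
rz total (x10deg): 0.049  alt -17.951
(np.float64(318.93150684931504), np.float64(277.1522070015221), 657)
0.09 [ 0.5913 -0.0818  0.09  ]
0.094 [ 0.593  -0.0816  0.094 ]
0.098 [ 0.5948 -0.0814  0.098 ]
0.107 [ 0.5987 -0.0809  0.107 ]
```

View pics/w24.png

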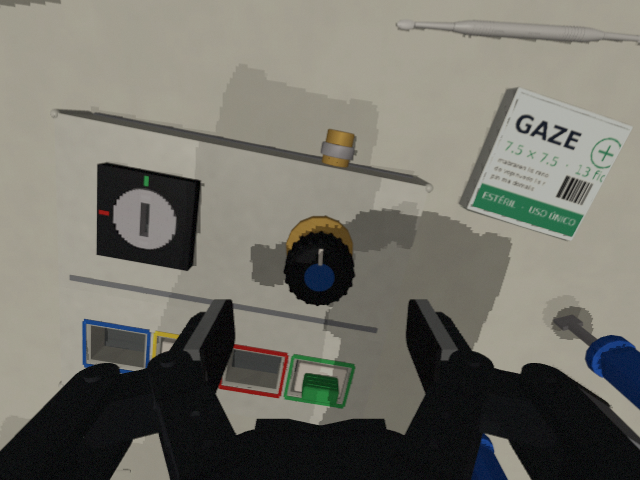

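```bash
python3 -m creep '[{"dx":-0.002,"dy":-0.002,"dz":0.2,"rx":0,"ry":0,"rz":0},{"dx":0,"dy":0,"dz":0.15,"rx":0,"ry":0,"rz":0},{"dx":0,"dy":0,"dz":0.08,"rx":0,"ry":0,"rz":0},{"dx":0,"dy":0,"dz":0,"rx":0,"ry":0,"rz":0},{"dx":0,"dy":0,"dz":0,"rx":0,"ry":0,"rz":0}]'; python3 -m creep '[{"dx":0,"dy":0,"dz":0,"rx":0,"ry":0,"rz":0},{"dx":0,"dy":0,"dz":0,"rx":0,"ry":0,"rz":0},{"dx":0,"dy":0,"dz":0,"rx":0,"ry":0,"rz":0},{"dx":0,"dy":0,"dz":0,"rx":0,"ry":0,"rz":0}]' 1 60;  python3 - <<'E'
from h import *
goto(.5926,-.0815,.064,-83)
print(env.sense()['wrist_torque'].round(3) if hasattr(env.sense()['wrist_torque'],'round') else env.sense()['wrist_torque'])
im,c=snap('wrist','w25.png')
E
```

```text
t: 36.98
eef_pos: [0.5926, -0.0816, 0.0632]
tool_rot: [0.998, 0.065, 0.001, 0.0]
ft_force: [0.4, 0.2, -0.3]
width: 0.0727
t: 37.48
eef_pos: [0.592, -0.0813, 0.0626]
tool_rot: [0.998, 0.065, 0.001, -0.0]
ft_force: [-1.3, 0.5, 5.2]
width: 0.0374
t 37.48 pos [ 0.592  -0.0813  0.0626] yaw -82.54 tilt 0.06 w 0.0374 F [-1.3  0.5  5.2] j6 2.87
shift [ 0.004  0.002 -0.009] |mm| [ 0.5  0.2 -1.4]
rz total (x10deg): 0.046  alt -17.954
[ 0.197  0.262 -0.02 ]
```

View pics/w25.png

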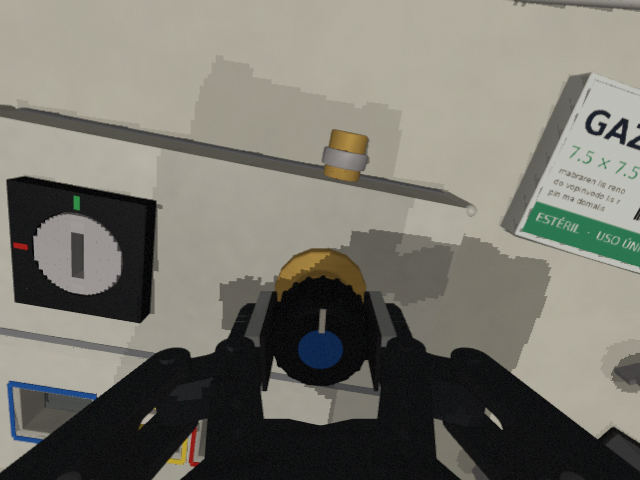

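```bash
python3 -m creep '[{"dx":0,"dy":0,"dz":-0.002,"rx":0,"ry":0,"rz":-1},{"dx":0,"dy":0,"dz":-0.002,"rx":0,"ry":0,"rz":-1},{"dx":0,"dy":0,"dz":-0.002,"rx":0,"ry":0,"rz":-1},{"dx":0,"dy":0,"dz":-0.002,"rx":0,"ry":0,"rz":-1},{"dx":0,"dy":0,"dz":-0.002,"rx":0,"ry":0,"rz":-1}]';  python3 - <<'E'
from h import *
goto(.5926,-.0815,.064,-83)
print(np.round(env.sense()['wrist_torque'],3))
im,c=snap('wrist','w26.png')
cv2.imwrite('pics/w26c.png',im[180:420,160:480,::-1])
E
```

```text
t: 38.15
eef_pos: [0.5925, -0.082, 0.0641]
tool_rot: [0.876, 0.483, 0.001, 0.001]
ft_force: [1.6, -2.0, 2.5]
width: 0.0372
t 38.15 pos [ 0.5925 -0.082   0.0641] yaw -32.24 tilt 0.12 w 0.0372 F [ 1.6 -2.   2.5] j6 2.00
shift [ 0.003 -0.001  0.001] |mm| [ 0.5 -0.2  0.1]
rz total (x10deg): 5.076  alt -12.924
[-0.464 -0.167 -0.102]
```

View pics/w26c.png

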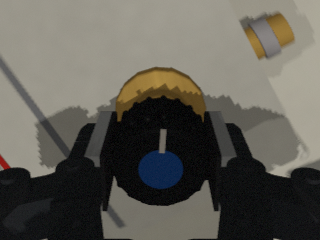

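```bash
python3 -m creep '[{"dx":0,"dy":0,"dz":-0.002,"rx":0,"ry":0,"rz":-1},{"dx":0,"dy":0,"dz":-0.002,"rx":0,"ry":0,"rz":-1},{"dx":0,"dy":0,"dz":-0.002,"rx":0,"ry":0,"rz":-1},{"dx":0,"dy":0,"dz":-0.002,"rx":0,"ry":0,"rz":-1},{"dx":0,"dy":0,"dz":-0.002,"rx":0,"ry":0,"rz":-1}]'; python3 -m creep '[{"dx":0,"dy":0,"dz":-0.002,"rx":0,"ry":0,"rz":-1},{"dx":0,"dy":0,"dz":-0.002,"rx":0,"ry":0,"rz":-1},{"dx":0,"dy":0,"dz":-0.002,"rx":0,"ry":0,"rz":-1},{"dx":0,"dy":0,"dz":-0.002,"rx":0,"ry":0,"rz":-1},{"dx":0,"dy":0,"dz":-0.002,"rx":0,"ry":0,"rz":-1}]';python3 - <<'E'
from h import *
goto(.5926,-.0815,.064,-83)
print(np.round(env.sense()['wrist_torque'],3))
im,c=snap('wrist','w27.png')
cv2.imwrite('pics/w27c.png',im[180:420,160:480,::-1])
E
```

```text
t: 38.83
eef_pos: [0.5933, -0.0821, 0.0656]
tool_rot: [0.591, 0.807, 0.0, 0.002]
ft_force: [4.3, -2.3, 0.6]
width: 0.0376
t: 39.45
eef_pos: [0.5939, -0.0816, 0.0671]
tool_rot: [0.194, 0.981, 0.0, 0.002]
ft_force: [5.7, -0.2, -0.8]
width: 0.037
t 39.45 pos [ 0.5939 -0.0816  0.0671] yaw 67.61 tilt 0.24 w 0.0370 F [ 5.7 -0.2 -0.8] j6 0.25
shift [ 0.008 -0.003  0.02 ] |mm| [ 1.2 -0.4  3.1]
rz total (x10deg): -2.939  alt 15.061
[ 0.068 -1.375 -0.077]
```

View pics/w27c.png

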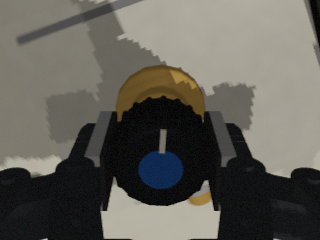

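```bash
python3 -m creep '[{"dx":0,"dy":0,"dz":-0.002,"rx":0,"ry":0,"rz":-1},{"dx":0,"dy":0,"dz":-0.002,"rx":0,"ry":0,"rz":-1},{"dx":0,"dy":0,"dz":-0.002,"rx":0,"ry":0,"rz":-1},{"dx":0,"dy":0,"dz":-0.002,"rx":0,"ry":0,"rz":-1},{"dx":0,"dy":0,"dz":-0.002,"rx":0,"ry":0,"rz":-1}]'; python3 -m creep '[{"dx":0,"dy":0,"dz":-0.002,"rx":0,"ry":0,"rz":-1},{"dx":0,"dy":0,"dz":-0.002,"rx":0,"ry":0,"rz":-1},{"dx":0,"dy":0,"dz":-0.002,"rx":0,"ry":0,"rz":-1},{"dx":0,"dy":0,"dz":-0.002,"rx":0,"ry":0,"rz":-1},{"dx":0,"dy":0,"dz":-0.002,"rx":0,"ry":0,"rz":-1}]'; python3 -m creep '[{"dx":0,"dy":0,"dz":-0.002,"rx":0,"ry":0,"rz":-1},{"dx":0,"dy":0,"dz":-0.002,"rx":0,"ry":0,"rz":-1},{"dx":0,"dy":0,"dz":-0.002,"rx":0,"ry":0,"rz":-1},{"dx":0,"dy":0,"dz":-0.002,"rx":0,"ry":0,"rz":-1},{"dx":0,"dy":0,"dz":-0.002,"rx":0,"ry":0,"rz":-1}]';python3 - <<'E'
from h import *
goto(.5926,-.0815,.064,-83)
print(np.round(env.sense()['wrist_torque'],3))
im,c=snap('wrist','w28.png')
cv2.imwrite('pics/w28c.png',im[180:420,160:480,::-1])
E
```

```text
t: 40.12
eef_pos: [0.5938, -0.0808, 0.0684]
tool_rot: [-0.239, 0.971, 0.0, 0.002]
ft_force: [6.7, 4.6, -1.4]
width: 0.0375
t: 40.75
eef_pos: [0.5932, -0.0803, 0.0698]
tool_rot: [-0.627, 0.779, -0.0, 0.002]
ft_force: [4.4, 5.8, -0.4]
width: 0.0374
t: 41.38
eef_pos: [0.5924, -0.0804, 0.0712]
tool_rot: [0.897, -0.441, 0.0, -0.001]
ft_force: [1.4, 5.2, 0.8]
width: 0.0376
t 41.38 pos [ 0.5924 -0.0804  0.0712] yaw -142.35 tilt 0.12 w 0.0376 F [1.4 5.2 0.8] j6 -2.36
shift [0.007 0.003 0.048] |mm| [1.  0.5 7.2]
rz total (x10deg): -5.935  alt 12.065
[ 0.847 -0.306 -0.064]
```

View pics/w28c.png

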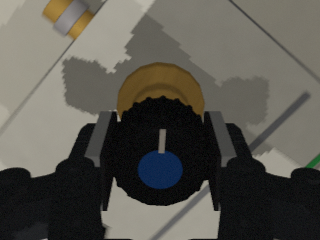

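```bash
python3 -m creep '[{"dx":0,"dy":0,"dz":-0.002,"rx":0,"ry":0,"rz":-1},{"dx":0,"dy":0,"dz":-0.001,"rx":0,"ry":0,"rz":-1},{"dx":0,"dy":0,"dz":-0.002,"rx":0,"ry":0,"rz":-1},{"dx":0,"dy":0,"dz":0,"rx":0,"ry":0,"rz":0}]';python3 -m creep '[{"dx":0,"dy":0,"dz":0,"rx":0,"ry":0,"rz":0},{"dx":0,"dy":0,"dz":0,"rx":0,"ry":0,"rz":0},{"dx":0,"dy":0,"dz":0,"rx":0,"ry":0,"rz":0}]' 0.3
python3 - <<'E'
from h import *
goto(.593,-.0815,.071,-83)
E
```

```text
t: 41.92
eef_pos: [0.5921, -0.0809, 0.0719]
tool_rot: [0.98, -0.197, 0.0, -0.001]
ft_force: [1.6, 4.6, 3.8]
width: 0.0374
t: 42.3
eef_pos: [0.5915, -0.0817, 0.0714]
tool_rot: [0.981, -0.196, -0.0, 0.0]
ft_force: [-0.2, -0.3, 0.1]
width: 0.06
t 42.30 pos [ 0.5915 -0.0817  0.0714] yaw -112.65 tilt 0.04 w 0.0600 F [-0.2 -0.3  0.1] j6 -2.88
shift [ 0.009 -0.005  0.003] |mm| [ 1.3 -0.8  0.4]
rz total (x10deg): -2.965  alt 15.035
```

```bash
python3 -m creep '[{"dx":0.009,"dy":-0.005,"dz":0,"rx":0,"ry":0,"rz":1},{"dx":0,"dy":0,"dz":0,"rx":0,"ry":0,"rz":1},{"dx":0,"dy":0,"dz":0,"rx":0,"ry":0,"rz":1},{"dx":0,"dy":0,"dz":0,"rx":0,"ry":0,"rz":1},{"dx":0,"dy":0,"dz":0,"rx":0,"ry":0,"rz":1}]';python3 -m creep '[{"dx":0,"dy":0,"dz":0,"rx":0,"ry":0,"rz":1},{"dx":0,"dy":0,"dz":0,"rx":0,"ry":0,"rz":1},{"dx":0,"dy":0,"dz":0,"rx":0,"ry":0,"rz":1},{"dx":0,"dy":0,"dz":0,"rx":0,"ry":0,"rz":1},{"dx":0,"dy":0,"dz":0,"rx":0,"ry":0,"rz":1}]';python3 -m creep '[{"dx":0,"dy":0,"dz":0,"rx":0,"ry":0,"rz":1},{"dx":0,"dy":0,"dz":0,"rx":0,"ry":0,"rz":1},{"dx":0,"dy":0,"dz":0,"rx":0,"ry":0,"rz":1},{"dx":0,"dy":0,"dz":0,"rx":0,"ry":0,"rz":1},{"dx":0,"dy":0,"dz":0,"rx":0,"ry":0,"rz":1}]';python3 -m creep '[{"dx":0,"dy":0,"dz":0,"rx":0,"ry":0,"rz":0.5},{"dx":0,"dy":0,"dz":0,"rx":0,"ry":0,"rz":0},{"dx":0,"dy":0,"dz":0,"rx":0,"ry":0,"rz":0}]'
python3 - <<'E'
from h import *
goto(.593,-.0815,.071,-83)
E
```

```text
t: 42.92
eef_pos: [0.5931, -0.0815, 0.0715]
tool_rot: [0.804, -0.594, -0.0, 0.0]
ft_force: [-0.5, -0.4, 0.6]
width: 0.0597
t: 43.55
eef_pos: [0.5931, -0.0814, 0.0715]
tool_rot: [-0.478, 0.879, -0.0, -0.0]
ft_force: [-0.6, -0.7, 1.0]
width: 0.0597
t: 44.18
eef_pos: [0.5931, -0.0815, 0.0715]
tool_rot: [-0.061, 0.998, -0.0, -0.0]
ft_force: [-0.2, 0.1, -0.2]
width: 0.0597
t: 44.55
eef_pos: [0.5932, -0.0814, 0.0715]
tool_rot: [-0.022, 1.0, -0.0, -0.0]
ft_force: [-0.2, -0.1, -0.1]
width: 0.0597
t 44.55 pos [ 0.5932 -0.0814  0.0715] yaw 92.54 tilt 0.01 w 0.0597 F [-0.2 -0.1 -0.1] j6 -0.18
shift [ 0.001 -0.001  0.004] |mm| [ 0.2 -0.1  0.5]
rz total (x10deg): -0.446  alt 17.554
```

Close and do the second stroke (about 130° to the stop).

```bash
python3 -m creep '[{"dx":0,"dy":0,"dz":0,"rx":0,"ry":0,"rz":0},{"dx":0,"dy":0,"dz":0,"rx":0,"ry":0,"rz":0},{"dx":0,"dy":0,"dz":0,"rx":0,"ry":0,"rz":0},{"dx":0,"dy":0,"dz":0,"rx":0,"ry":0,"rz":0}]' 1 60;python3 -m creep '[{"dx":0,"dy":0,"dz":-0.002,"rx":0,"ry":0,"rz":-1},{"dx":0,"dy":0,"dz":-0.002,"rx":0,"ry":0,"rz":-1},{"dx":0,"dy":0,"dz":-0.002,"rx":0,"ry":0,"rz":-1},{"dx":0,"dy":0,"dz":-0.002,"rx":0,"ry":0,"rz":-1},{"dx":0,"dy":0,"dz":-0.002,"rx":0,"ry":0,"rz":-1}]';python3 -m creep '[{"dx":0,"dy":0,"dz":-0.002,"rx":0,"ry":0,"rz":-1},{"dx":0,"dy":0,"dz":-0.002,"rx":0,"ry":0,"rz":-1},{"dx":0,"dy":0,"dz":-0.002,"rx":0,"ry":0,"rz":-1},{"dx":0,"dy":0,"dz":-0.002,"rx":0,"ry":0,"rz":-1},{"dx":0,"dy":0,"dz":-0.002,"rx":0,"ry":0,"rz":-1}]'
python3 - <<'E'
from h import *
goto(.593,-.0815,.071,-83)
print(np.round(env.sense()['wrist_torque'],3))
im,c=snap('wrist','w29.png')
cv2.imwrite('pics/w29c.png',im[180:420,160:480,::-1])
E
```

```text
t: 45.05
eef_pos: [0.5933, -0.0812, 0.0718]
tool_rot: [-0.022, 1.0, 0.0, 0.0]
ft_force: [-1.9, 1.1, 5.1]
width: 0.0372
t: 45.68
eef_pos: [0.5932, -0.0811, 0.0732]
tool_rot: [-0.445, 0.896, 0.0, 0.0]
ft_force: [-2.1, 1.9, 4.1]
width: 0.0374
t: 46.3
eef_pos: [0.593, -0.081, 0.0746]
tool_rot: [0.781, -0.624, -0.0, -0.0]
ft_force: [-1.8, 2.3, 2.5]
width: 0.0377
t 46.30 pos [ 0.593  -0.081   0.0746] yaw -167.21 tilt 0.03 w 0.0377 F [-1.8  2.3  2.5] j6 -1.93
shift [0.003 0.001 0.024] |mm| [0.5 0.1 3.6]
rz total (x10deg): -8.421  alt 9.579
[ 0.432  0.444 -0.053]
```

View pics/w29c.png

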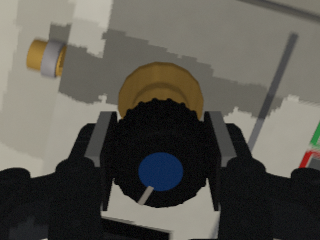

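```bash
python3 -m creep '[{"dx":0,"dy":0,"dz":-0.002,"rx":0,"ry":0,"rz":-1},{"dx":0,"dy":0,"dz":-0.002,"rx":0,"ry":0,"rz":-1},{"dx":0,"dy":0,"dz":-0.001,"rx":0,"ry":0,"rz":-0.5},{"dx":0,"dy":0,"dz":0,"rx":0,"ry":0,"rz":0}]'
python3 - <<'E'
from h import *
goto(.593,-.0815,.071,-83)
print(np.round(env.sense()['wrist_torque'],3))
E
python3 -m creep '[{"dx":0,"dy":0,"dz":0,"rx":0,"ry":0,"rz":-0.3},{"dx":0,"dy":0,"dz":0,"rx":0,"ry":0,"rz":-0.2},{"dx":0,"dy":0,"dz":0,"rx":0,"ry":0,"rz":0}]'
python3 - <<'E'
from h import *
goto(.593,-.0815,.071,-83)
print(np.round(env.sense()['wrist_torque'],3))
E
```

```text
t: 46.85
eef_pos: [0.5929, -0.0811, 0.0752]
tool_rot: [0.896, -0.445, -0.0, -0.0]
ft_force: [-2.2, 3.0, 3.8]
width: 0.0371
t 46.85 pos [ 0.5929 -0.0811  0.0752] yaw -142.79 tilt 0.05 w 0.0371 F [-2.2  3.   3.8] j6 -2.36
shift [0.003 0.001 0.028] |mm| [0.4 0.2 4.2]
rz total (x10deg): -5.979  alt 12.021
[ 0.691  0.456 -1.351]
t: 47.22
eef_pos: [0.5934, -0.0816, 0.0753]
tool_rot: [0.915, -0.404, 0.0, 0.0]
ft_force: [-0.4, -1.2, 0.7]
width: 0.0377
t 47.23 pos [ 0.5934 -0.0816  0.0753] yaw -137.62 tilt 0.03 w 0.0377 F [-0.4 -1.2  0.7] j6 -2.45
shift [-0.002  0.002  0.028] |mm| [-0.3  0.2  4.3]
rz total (x10deg): -5.462  alt 12.538
[-0.081 -0.001 -0.464]
```

```bash
python3 -m creep '[{"dx":0,"dy":0,"dz":0,"rx":0,"ry":0,"rz":0},{"dx":0,"dy":0,"dz":0,"rx":0,"ry":0,"rz":0},{"dx":0,"dy":0,"dz":0,"rx":0,"ry":0,"rz":0},{"dx":0,"dy":0,"dz":0,"rx":0,"ry":0,"rz":0}]' 0.15; python3 -m creep '[{"dx":0,"dy":0,"dz":-0.3,"rx":0,"ry":0,"rz":0},{"dx":0,"dy":0,"dz":-0.4,"rx":0,"ry":0,"rz":0},{"dx":0,"dy":0,"dz":-0.4,"rx":0,"ry":0,"rz":0},{"dx":0,"dy":0,"dz":-0.1,"rx":0,"ry":0,"rz":0},{"dx":0,"dy":0,"dz":0,"rx":0,"ry":0,"rz":0}]';python3 -m creep '[{"dx":0.3,"dy":0,"dz":0,"rx":0,"ry":0,"rz":1},{"dx":0.3,"dy":0,"dz":0,"rx":0,"ry":0,"rz":1},{"dx":0,"dy":0,"dz":0,"rx":0,"ry":0,"rz":1},{"dx":0,"dy":0,"dz":0,"rx":0,"ry":0,"rz":0},{"dx":0,"dy":0,"dz":0,"rx":0,"ry":0,"rz":0}]'
python3 - <<'E'
from h import *
goto(.593,-.0815,.071,-83)
im,c=snap('wrist','w30.png')
im,c=snap('scene')
cv2.imwrite('pics/s30.png',cv2.resize(im[170:370,220:540,::-1],None,fx=2.5,fy=2.5,interpolation=cv2.INTER_CUBIC))
E
```

```text
t: 47.72
eef_pos: [0.5932, -0.0813, 0.0753]
tool_rot: [0.915, -0.403, -0.0, 0.0]
ft_force: [0.6, 0.1, -0.1]
width: 0.0725
t: 48.35
eef_pos: [0.5937, -0.0813, 0.2559]
tool_rot: [0.915, -0.403, 0.001, -0.0]
ft_force: [0.5, -0.5, -0.7]
width: 0.0729
t: 48.98
eef_pos: [0.6472, -0.152, 0.2541]
tool_rot: [0.781, -0.625, -0.001, 0.0]
ft_force: [0.5, -0.2, 0.2]
width: 0.0725
t 48.98 pos [ 0.6472 -0.152   0.2541] yaw -167.31 tilt 0.11 w 0.0725 F [ 0.5 -0.2  0.2] j6 -2.02
shift [-0.537  0.247  1.222] |mm| [-80.6  37.1 183.3]
rz total (x10deg): -8.431  alt 9.569
```

View pics/w30.png

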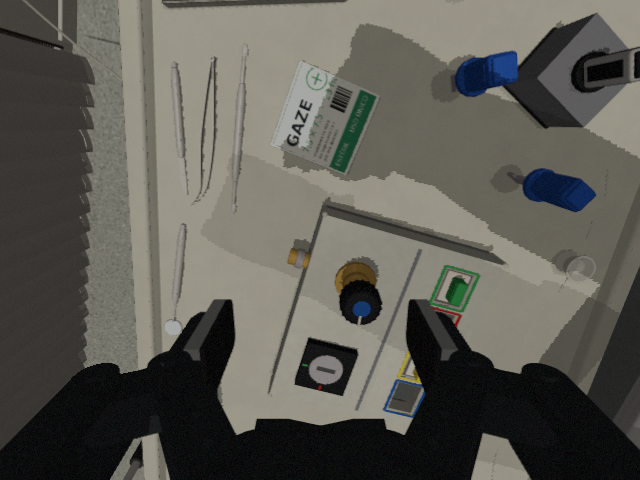

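View pics/s30.png

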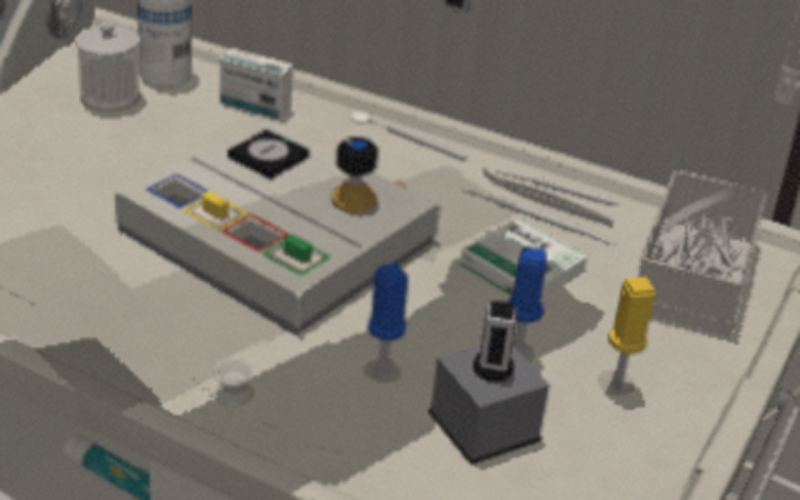

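Run:
```python
from h import *
im=cv2.imread('pics/w30.png')[:,:,::-1].copy(); c=env.calibration('wrist')
o=ortho(im,c,.44,.56,-.13,.02,.045,.25); cv2.imwrite('pics/o30.png',o[:,:,::-1])
o=ortho(im,c,.56,.63,-.115,-.045,.107,.2); cv2.imwrite('pics/o30k.png',cv2.resize(o[:,:,::-1],None,fx=1.5,fy=1.5))
print(c['position'])
```

```text
[ 0.6648676  -0.22869552  0.39779713]
```

View pics/o30.png

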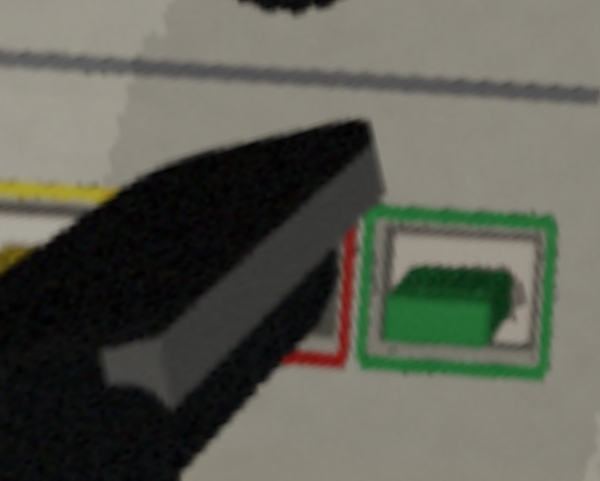

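View pics/o30k.png

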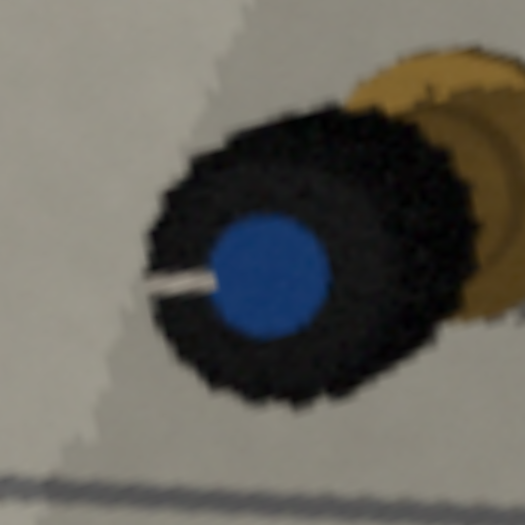

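```bash
python3 -m creep '[{"dx":0,"dy":0,"dz":0,"rx":0,"ry":0,"rz":0.83},{"dx":0,"dy":0,"dz":0,"rx":0,"ry":0,"rz":0.83},{"dx":0,"dy":0,"dz":0,"rx":0,"ry":0,"rz":0},{"dx":0,"dy":0,"dz":0,"rx":0,"ry":0,"rz":0}]';  python3 - <<'E'
from h import *
goto(.49,-.13,.22,176.3)
E
```

```text
t: 49.58
eef_pos: [0.6477, -0.1522, 0.2555]
tool_rot: [-0.683, 0.731, -0.0, 0.0]
ft_force: [-0.6, 0.7, 0.1]
width: 0.0727
t 49.58 pos [ 0.6477 -0.1522  0.2555] yaw 176.09 tilt 0.01 w 0.0727 F [-0.6  0.7  0.1] j6 -1.73
shift [-0.076  1.059  0.236] |mm| [-11.4 158.8  35.4]
rz total (x10deg): -0.021  alt 17.979
```

```bash
cat >> h.py <<'E'
def zscan(im,c,col,nom):
    for sh in(-.002,0,.003,.006):
        v=fittab(im,c,col,proj(c,[*nom,.055]),zb=.045+sh-.024,yaw0=-3.7,rad=40); print('  shoulder +%.0fmm'%(sh*1000),v[:2].round(4))
E
python3 -m creep '[{"dx":-0.025,"dy":0.35,"dz":0.08,"rx":0,"ry":0,"rz":0},{"dx":-0.025,"dy":0.35,"dz":0.08,"rx":0,"ry":0,"rz":0},{"dx":-0.025,"dy":0.35,"dz":0.08,"rx":0,"ry":0,"rz":0},{"dx":0,"dy":0,"dz":0,"rx":0,"ry":0,"rz":0},{"dx":0,"dy":0,"dz":0,"rx":0,"ry":0,"rz":0}]';  python3 - <<'E'
from h import *
goto(.49,0,.22,176.3)
im,c=snap('wrist','w31.png'); print(c['position'])
zscan(im,c,'green',(.4867,-.0948))
E
python3 -m creep '[{"dx":-0.3,"dy":0,"dz":0,"rx":0,"ry":0,"rz":0},{"dx":-0.3,"dy":0,"dz":0,"rx":0,"ry":0,"rz":0},{"dx":-0.27,"dy":0,"dz":0,"rx":0,"ry":0,"rz":0},{"dx":0,"dy":0,"dz":0,"rx":0,"ry":0,"rz":0},{"dx":0,"dy":0,"dz":0,"rx":0,"ry":0,"rz":0}]';  python3 - <<'E'
from h import *
goto(.49,.09,.22,176.3)
im,c=snap('wrist','w32.png'); print(c['position'])
zscan(im,c,'green',(.4867,-.0948))
zscan(im,c,'yellow',(.4932,.005))
E
python3 -m creep '[{"dx":-0.3,"dy":0,"dz":0,"rx":0,"ry":0,"rz":0},{"dx":-0.3,"dy":0,"dz":0,"rx":0,"ry":0,"rz":0},{"dx":0,"dy":0,"dz":0,"rx":0,"ry":0,"rz":0},{"dx":0,"dy":0,"dz":0,"rx":0,"ry":0,"rz":0}]';  python3 - <<'E'
from h import *
im,c=snap('wrist','w33.png'); print(c['position'])
zscan(im,c,'yellow',(.4932,.005))
E
```

```text
t: 50.2
eef_pos: [0.4922, -0.13, 0.2201]
tool_rot: [-0.682, 0.732, -0.001, 0.001]
ft_force: [-0.5, -0.9, 0.5]
width: 0.0729
t 50.20 pos [ 0.4922 -0.13    0.2201] yaw 175.95 tilt 0.12 w 0.0729 F [-0.5 -0.9  0.5] j6 -1.76
shift [-0.863  0.076  0.   ] |mm| [-129.5   11.3    0. ]
rz total (x10deg): -0.035  alt 17.965
[ 0.4866217  -0.20836743  0.36295323]
green pix (np.float64(328.0), np.float64(252.2)) n 390 xy [ 0.488  -0.0952] xaxis yaw -3.2 cost 15.3
  shoulder +-2mm [ 0.488  -0.0952]
green pix (np.float64(328.0), np.float64(252.2)) n 390 xy [ 0.488  -0.0959] xaxis yaw -3.4 cost 18.3
  shoulder +0mm [ 0.488  -0.0959]
green pix (np.float64(328.0), np.float64(252.2)) n 390 xy [ 0.488 -0.097] xaxis yaw -3.7 cost 22.9
  shoulder +3mm [ 0.488 -0.097]
green pix (np.float64(328.0), np.float64(252.2)) n 390 xy [ 0.4879 -0.0981] xaxis yaw -3.2 cost 28.5
  shoulder +6mm [ 0.4879 -0.0981]
t: 50.88
eef_pos: [0.502, 0.0003, 0.2193]
tool_rot: [-0.682, 0.732, -0.0, 0.0]
ft_force: [0.5, -1.0, 0.5]
width: 0.0725
t 50.88 pos [5.020e-01 3.000e-04 2.193e-01] yaw 175.93 tilt 0.03 w 0.0725 F [ 0.5 -1.   0.
[... 1207 characters left out ...]
0.0563]
t: 51.42
eef_pos: [0.5077, 0.0892, 0.2193]
tool_rot: [-0.681, 0.732, -0.0, -0.0]
ft_force: [0.1, 0.1, 0.4]
width: 0.0728
[0.50224217 0.01083743 0.36208387]
yellow pix (np.float64(330.0), np.float64(113.2)) n 752 xy [0.5429 0.0203] xaxis yaw -70.4 cost 590.3
  shoulder +-2mm [0.5429 0.0203]
yellow pix (np.float64(330.0), np.float64(113.2)) n 752 xy [0.5429 0.0204] xaxis yaw -70.4 cost 590.3
  shoulder +0mm [0.5429 0.0204]
yellow pix (np.float64(330.0), np.float64(113.2)) n 752 xy [0.543  0.0205] xaxis yaw -70.4 cost 590.3
  shoulder +3mm [0.543  0.0205]
yellow pix (np.float64(330.0), np.float64(113.2)) n 752 xy [0.5431 0.0205] xaxis yaw -70.4 cost 590.3
  shoulder +6mm [0.5431 0.0205]
```

View pics/w32.png

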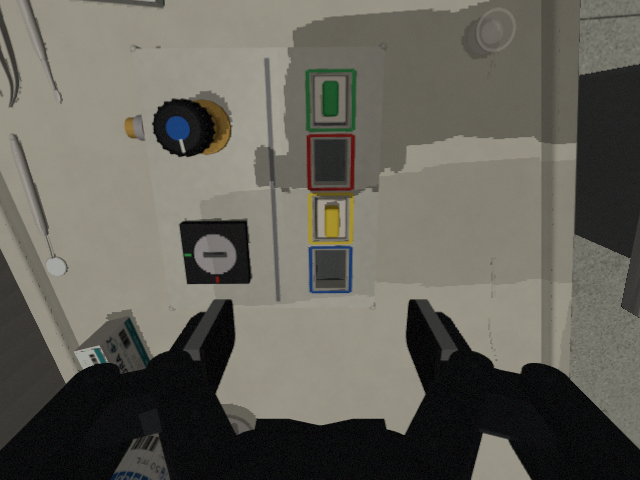

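Run:
```python
from h import *
c=env.calibration('wrist')
def run(fn,pos,col,px,rad=19):
    im=cv2.imread('pics/'+fn)[:,:,::-1].copy(); cc=dict(c); cc['position']=np.array(pos)
    for sh in(0,.006):
        print(fn,'+%.0fmm'%(sh*1000),end=' '); fittab(im,cc,col,px,zb=.045+sh-.024,yaw0=-3.7,rad=rad)
    return
run('w31.png',[0.4866217,-0.20836743,0.36295323],'green',(328,252),25)
run('w32.png',[0.49661163,-0.07807966,0.36216393],'green',(331,98))
run('w32.png',[0.49661163,-0.07807966,0.36216393],'yellow',(332,220),17)
run('w33.png',c['position'],'yellow',(331,113))
im=cv2.imread('pics/w33.png'); a=cv2.resize(im[40:300,250:410],None,fx=2.2,fy=2.2,interpolation=cv2.INTER_CUBIC)
im=cv2.imread('pics/w31.png'); b=cv2.resize(im[190:450,250:410],None,fx=2.2,fy=2.2,interpolation=cv2.INTER_CUBIC)
cv2.imwrite('pics/ab.png',np.hstack([a,b]))
```

```text
w31.png +0mm green pix (np.float64(328.0), np.float64(252.2)) n 390 xy [ 0.4877 -0.0959] xaxis yaw -3.5 cost 18.4
w31.png +6mm green pix (np.float64(328.0), np.float64(252.2)) n 390 xy [ 0.4876 -0.0981] xaxis yaw -3.4 cost 28.5
w32.png +0mm green pix (np.float64(330.0), np.float64(98.4)) n 503 xy [ 0.4875 -0.0955] xaxis yaw -4.1 cost 19.7
w32.png +6mm green pix (np.float64(330.0), np.float64(98.4)) n 503 xy [ 0.4877 -0.0952] xaxis yaw -4.1 cost 32.7
w32.png +0mm yellow pix (np.float64(331.6), np.float64(220.7)) n 445 xy [0.4925 0.0048] xaxis yaw -3.0 cost 9.7
w32.png +6mm yellow pix (np.float64(331.6), np.float64(220.7)) n 445 xy [0.4926 0.0031] xaxis yaw -2.9 cost 16.1
w33.png +0mm yellow pix (np.float64(331.5), np.float64(114.1)) n 542 xy [0.4925 0.0048] xaxis yaw -3.5 cost 4.9
w33.png +6mm yellow pix (np.float64(331.5), np.float64(114.1)) n 542 xy [0.4927 0.005 ] xaxis yaw -3.7 cost 8.5
```

View pics/ab.png

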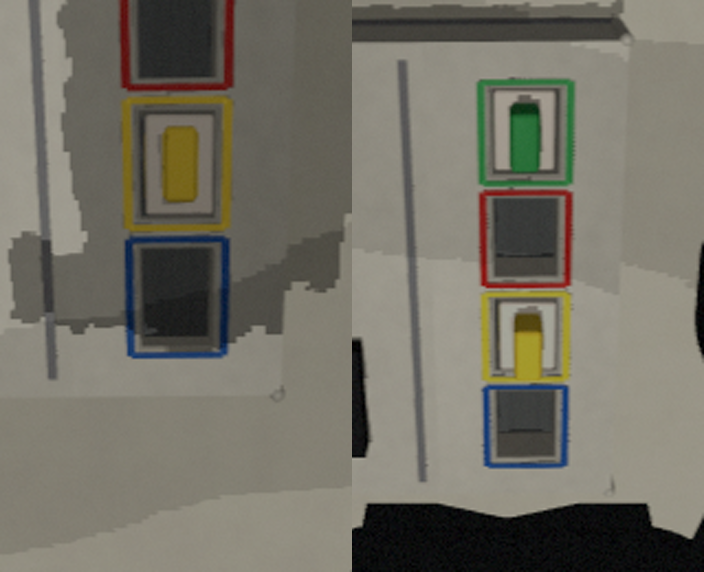

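Run:
```python
from h import *
im,c=snap('top')
print(np.abs(cv2.imread('pics/top0.png')[:,:,::-1].astype(int)[280:310,330:370]-im[280:310,330:370]).mean())
cv2.imwrite('pics/topZ.png',cv2.resize(im[170:310,160:460,::-1],None,fx=2.6,fy=2.6,interpolation=cv2.INTER_CUBIC))
```

```text
22.36638888888889
```

View pics/topZ.png

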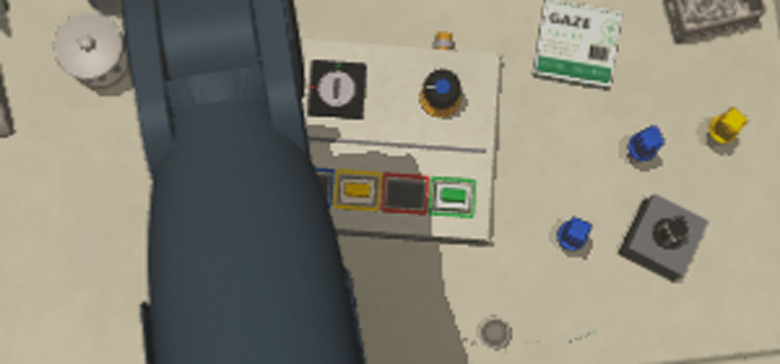

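```bash
python3 -c "
from station import env
print(env.sense()['t'], env.sense()['ft_force'], env.sign_off())"
```

```text
the job is handed in; nothing more can be done
51.525 [ 0.43837375 -0.60535332  0.28799472] None
```

I put the unit back into service and handed the job in at t = 51.5 s; sign-off gave no verdict. Only the yellow and green cartridges were on the trolley, so I pressed those home. I then turned the selector with the screwdriver, put the screwdriver back in its stand, and opened the valve to its stop in two strokes.

What the last checks showed:
- **Cartridges:** two views per cartridge place both shoulders level with the deck to about 1 mm, and both are centred within about 1 mm of their recesses.
- **Selector:** the slot stands at about 89 degrees (about 1.55 rad), pointing at the green mark.
- **Valve knob:** it rose 12.7 mm, against 12.8 mm expected. A sharp torque rise followed by a slip in the grip showed the stop. From the pointer mark I read about 7.9 rad, slightly under the nominal 8.0 but within my reading error and above the 7.5 needed.
- **Screwdriver and bystanders:** the screwdriver stands upright in its stand. The jar, glass dish and gauze carton look unmoved in the top picture.
- **Check that disagreed:** an automatic before/after comparison of the picture around the glass dish came out high (mean difference 22). I put that down to the arm's shadow falling there, because the dish sits at the same pixel as at the start.
- **Wrong first fits:** my first height fits locked onto the coloured recess frames instead of the tabs; I redid them on the tabs.

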